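# Fish the sunk insert out of a deep rack well with the long-reach picker

## Task

The short slotted insert has gone to the bottom of one of the rack's narrow wells. Take the T-footed picker from its stand, feel its foot through the slot in the insert, turn it across, draw the insert out and set it down gently and upright in the middle of the low tray; then unhook the picker and hang it back in its stand. Never push or pull hard in the well, and leave the tall plugs and everything else alone.

Things in the scene. Friction and masses are not known exactly. Their poses are not given: they have to be found in the camera images.
- picker: Long-reach picker, hanging upright in its stand, 0.14 kg. Origin: centre of the underside of its foot; z runs up the rod. Foot: steel crossbar 22 (along picker x) x 6 (y) x 6 high. Above it a rod 7 in diameter; from 125 to 131 above the origin a dark shoulder plate 40 (x) x 24 (y). (mm)
- picker_grip (a point): Middle of the picker's black handle, 156 above its origin, axes as the picker's. The handle is a block 30 (x) x 18 (y), from 131 to 181 above the origin: grip it across the 18. (mm)
- picker_stand: Fixed stand, footprint 85 x 70, 135 high. Origin: centre of its underside. Its top plate has a slot 27 (along its x) x 11; the picker hangs through it, shoulder on the plate, its foot 10 above the table, and lifts straight out upward (by at least 130). (mm)
- rack: Fixed grey rack, 72 x 198, 120 high (base plate 92 x 218). Origin: centre of its underside. Three square wells 47 wide, mouths chamfered 3, centres at y = -62, 0, +62 in the rack's frame. Each has a sprung bottom plate, 24 over the table when free, that sinks up to 11 under load (2 N to start, then 0.7 N per mm; rigid below that). (mm)
- insert: Short square steel insert, 44 x 44 x 30, about 0.3 kg (varies by a third), on the sprung bottom of one of the three wells (which one varies); too tight there to turn. Origin: centre of its underside. Its top is a rim 4 thick with a round hole 31 wide; a slotted dark disc lies from 22 to 26 above the origin; below that a hollow 36 wide, whose floor is 8 above the origin. (mm)
- insert_slot (a point): Centre of the slot in the insert's disc, 26 above its origin; axes are the insert's, NOT the slot's. Slot 26 x 9. The disc swivels stiffly (0.12 Nm): the slot lies up to 0.8 rad to either side of the insert's x, unmeasured. Press the picker's foot lightly on the disc and turn: it drops in, the spring lifts the insert and the force falls. Foot wholly below the disc, a turn of 1 to 1.57 rad locks it. (mm)
- tall_plug_a: Solid square steel plug 44 x 44 x 83 in a well of the rack, its top about 14 below the mouth, origin at the centre of its underside. Stays where it is. (mm)
- tall_plug_b: The other plug, the same. (mm)
- tray: Low fixed aluminium tray, 120 x 120, rim 18 high, walls and floor 3 thick. Origin: centre of its underside. (mm)
- tray_floor (a point): Centre of the tray's inner floor, 3 above the table. (mm)
- marker_pen: Marker pen lying on the table, 135 long; bystander. (mm)
- loupe: Folded loupe 78 x 31 x 14; bystander. (mm)
- tape_roll: Roll of tape, 103 across, 25 high; bystander. (mm)
- jar: Lidded jar, 92 wide, 100 high; bystander. (mm)
- point_blue: Blue stone point standing upright, 31 x 29 x 100; bystander. (mm)
- point_mauve: Mauve stone point standing upright, 31 x 29 x 100; bystander. (mm)
- gift_box: Small gift box 34 x 50 x 22; bystander. (mm)
- notebook: Notebook 148 x 109 x 14; bystander. (mm)
Things that resemble listed ones, but are neither listed nor needed, are in the scene too. Leave any yellow look-alike of the picker alone.

How it is judged:
By the outcome, as a careful person would: the job done as asked, in the order asked, and still so for the second after the job is handed in, with the robot touching nothing.
It also fails if it takes over 67 s, if anything falls off the work surface, if the arm or the gripper's body presses on something with over 40 N, if the wrist force passes 120 N, or if a joint passes its speed limit or range.

## Robot

A 7-joint arm with a two-finger parallel gripper is mounted at the origin on a cart in front of the work surface, level with it; the furniture and walls round the work are solid. World frame = base frame: x ahead of the robot, y to its left, z up, the work surface at z = 0. Lengths are in m, angles in rad, forces in N, time in s.
With the tool pointing down it reaches from about 0.4 to 0.875 m from the base axis. Payload 19.3 kg.
Tool frame: the origin (TCP) lies on the centre line of the jaws, within the pads' length; the fingertips stand 25 mm ahead of it and the grasp point (between the pads) lies 6 mm ahead of it (tips_ahead is the distance from the TCP to the fingertips, in m); z points along the fingers, y is the direction in which the jaws open and shut (so a half turn about z gives the same grasp; the last joint's range is limited). The gripper opens to 85 mm and grips with 20 to 120 N. Pads are 22 mm wide; open, the fingers measure 114 mm over their backs; the gripper's body (76 mm by 85 mm) begins 54 mm behind the grasp point. The pads swing forward as they close: fully open they stand 13 mm farther back than shut.
Start: joints at [1.256, 0.521, -0.036, 1.599, 0.021, 1.021, -0.113], TCP at [0.151, -0.606, 0.256] pointing down, gripper open.
Joint ranges: [-2.91, 2.91], [-0.3, 2.13], [-1.5, 1.42], [0.17, 2.43], [-1.26, 4.41], [0.16, 1.93], [-2.52, 2.52]. Speed limits (rad/s): [1.89, 1.89, 2.39, 2.39, 3.01, 3.01, 3.01].

## Interface

Orientations are given as [roll, pitch, yaw] about the fixed x, y, z axes, in that order (R = Rz(yaw) Ry(pitch) Rx(roll)).
In Python, from workcell import observe, grab_frame, job_done, outline_of, tips_ahead gives the robot as it stands. The module is installed in compiled form; this text tells all that it offers.
- The arm moves only by the tool move_arm, never from a script. Its argument "motion" is a list of rows, each a list of 2 entries, a list of its own where there are three numbers: the shift along the world's x, y, z in mm, then the turn, a rotation vector about the world's x, y, z in rad. A call has 1 to 12 rows; each row is the pose to reach, as a shift and turn from the pose commanded when the call began; what a row does not reach only later rows make up. A row lasts 1/8 s, in which the tool goes at most 62.5 mm and 10.7 degrees, less where a joint would pass 70% of its speed; a pose out of reach is approached as far as the arm can. A call with a gripper value outside its range is refused whole. "jaw" is the finger opening in mm, from 0 to 85.4, set as the call begins (left out, the last holds). The fingers move at their own pace and stop on an object; "grip_force" is the grip in N (left out, the last holds). Time passes only in rows, so rows that repeat a pose let the fingers close. It gives the time, the measured TCP pose, the force and the opening at its end, in the units of the state.
- observe(): the state, without advancing time (a new reading comes with each control period).
- grab_frame(name): name is "scene" or "top" or "wrist"; returns a dict with "frame" (480x640x3 uint8, red, green, blue), "fx", "fy", "cx", "cy" (pixels), "T" (4x4, takes a point from camera to world coordinates); the wrist camera has in their place "mount" (4x4, takes a point from camera to tool coordinates, whose origin is the TCP and whose axes are the flange's). Camera axes: x right, y down, z forward; pixel columns grow to the right and rows downward; lengths in m; the calibration is good to about 2 mm. A picture is of the moment at which its call begins: read the wrist's pose just before it. There is no depth.
- job_done(): hands the job in, once; it reports no verdict.
Trained networks look in the newest picture that a camera, given by its name, has taken for a name from the list of things; names that differ only in an ending like _2 or _b are one class to them, and where a whole thing is asked for, a point or a joint stands for the part that bears it (a point fixed in the world has none). Each returns a list of dicts, best first, with "score" (0 to 1); they miss things now and then, are a little off and sometimes report something else, mostly with a low value. They report only what shows in the picture. A call takes as long as a camera call. They do not tell look-alikes from the thing itself.
- outline_of(label, camera): "pixels" (480x640 bool, what is visible of it) and "pixel" ([column, row] in pixels, amid what is visible of it).
The state is a dict: "clock": time; "qpos": joint angles; "qd": joint speeds; "joint_efforts": joint torques, N m; "position": TCP position; "tool_rot": TCP orientation; "force": force on the tool from outside, world axes, zero at the start; "moment": the same for the moment, N m; "grip_width": finger opening in m.
Only numpy, scipy, OpenCV 4.12 (cv2) and the standard library are available. Lean on these libraries where they do the work, as an engineer would, in place of code of your own. Each camera call takes 0.05 s, during which the arm holds its last target.

## Working session

There is one attempt and no reset: what is moved stays moved. The work goes in short steps, Python scripts to look and compute and a tool call to move; the robot and the scene stay as the last step left them, time stands still between calls to the robot, and variables do not carry over. Pictures are saved under pics/ and viewed, and the job is handed in when it is done.

Besides the shell and the picture viewer there is one more tool, called after "Emit:" as a command line: name --argument value ..., lists and objects as JSON in quotes. move_arm: Moves the arm, as the interface text tells. Its arguments: {"type":"object","properties":{"motion":{"type":"array"},"jaw":{"type":"number"},"grip_force":{"type":"number"}},"required":["motion"]}

```bash
mkdir -p pics; ls; cat > h.py <<'E'
import numpy as np, cv2
from workcell import *
def save(name,im): cv2.imwrite('pics/'+name+'.png', cv2.cvtColor(im,cv2.COLOR_RGB2BGR))
def ray(f,px,T=None):
    T=f['T'] if T is None else T
    d=np.array([(px[0]-f['cx'])/f['fx'],(px[1]-f['cy'])/f['fy'],1.0])
    return T[:3,3], T[:3,:3]@d
def atz(f,px,z,T=None):
    o,d=ray(f,px,T); return o+d*(z-o[2])/d[2]
def proj(f,P,T=None):
    T=f['T'] if T is None else T
    p=np.linalg.inv(T)@np.append(P,1); return np.array([f['fx']*p[0]/p[2]+f['cx'],f['fy']*p[1]/p[2]+f['cy']])
E
python3 - <<'E'
from h import *
s=observe(); print(s)
for n in ['scene','top']:
    f=grab_frame(n); save(n+'0',f['frame']); print(n,f['fx'],f['cx'],f['cy'],f['T'].round(3).tolist())
    for l in ['picker','picker_stand','rack','insert','tray','tall_plug_a']:
        for o in outline_of(l,n):
            ys,xs=np.where(o['pixels']); print(n,l,round(o['score'],2),o['pixel'],xs.min(),xs.max(),ys.min(),ys.max())
E
```

```text
pics
{'clock': 0.0, 'qpos': array([ 1.25580114,  0.52200783, -0.03634176,  1.59999211,  0.02123376,
        1.02108194, -0.11280916]), 'qd': array([ 0.00071428, -0.00153948,  0.00142347,  0.00095029,  0.00042479,
       -0.00119836, -0.00037274]), 'joint_efforts': array([ 2.61014893e-04, -9.27103615e+01,  1.98001519e+00, -3.69935381e+01,
        1.79228734e-02,  8.13302526e-03,  5.93361733e-05]), 'position': array([ 0.15136808, -0.60608663,  0.2557351 ]), 'tool_rot': array([-3.14049389e+00,  9.93834508e-05,  2.44805922e-01]), 'force': array([-0.30982909,  0.27103827,  0.47440529]), 'moment': array([0.03712262, 0.00582041, 0.01957404]), 'grip_width': 0.08509126928043009}
scene 555.9260394026294 301.9871082984767 237.90839086854146 [[0.885, -0.342, 0.315, 0.171], [-0.465, -0.675, 0.573, -0.604], [0.016, -0.654, -0.756, 1.041], [0.0, 0.0, 0.0, 1.0]]
scene picker 0.89 [185.6, 158.8] 174 193 143 200
scene picker 0.87 [220.9, 175.0] 211 228 158 218
scene picker 0.6 [175.4, 192.7] 163 184 175 233
scene picker_stand 0.64 [225.6, 202.2] 201 245 170 233
scene picker_stand 0.24 [313.0, 224.0] 3
[... 322 characters left out ...]
, -0.995, 0.099, 0.408], [-1.0, -0.0, -0.014, 0.077], [0.014, -0.099, -0.995, 1.372], [0.0, 0.0, 0.0, 1.0]]
top picker 0.75 [218.7, 269.0] 212 223 261 274
top picker 0.72 [213.7, 312.1] 206 227 305 318
top picker 0.63 [179.9, 288.2] 169 194 281 295
top picker 0.59 [316.7, 286.1] 294 339 285 291
top picker_stand 0.57 [225.8, 266.8] 207 244 252 286
top picker_stand 0.3 [201.1, 201.7] 186 225 171 224
top rack 0.64 [316.6, 231.6] 278 356 199 251
top insert 0.76 [342.4, 231.9] 330 346 223 238
top tall_plug_a 0.66 [273.7, 291.8] 265 283 283 296
top tall_plug_a 0.59 [297.2, 217.6] 286 304 208 224
top tall_plug_a 0.51 [317.1, 224.3] 309 326 214 231
top tall_plug_a 0.29 [223.9, 271.0] 206 244 252 287
```

View pics/scene0.png

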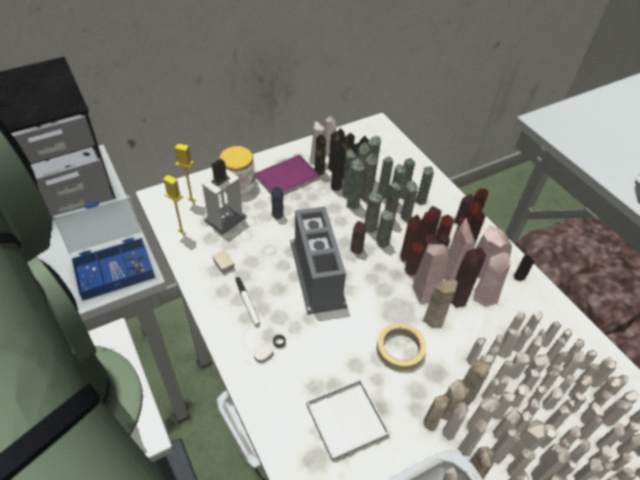

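View pics/top0.png

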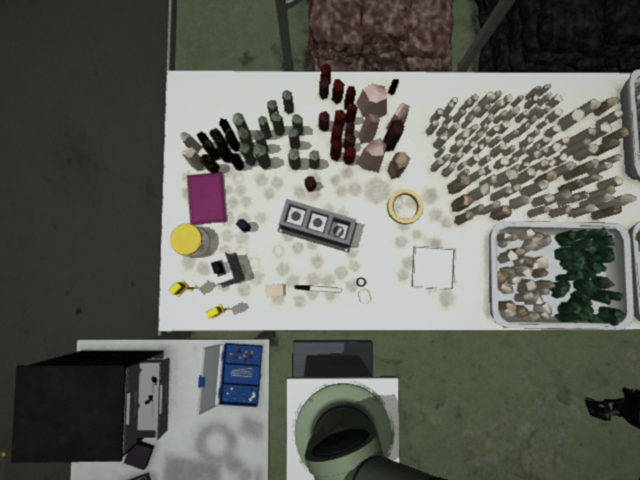

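```bash
python3 - <<'E'
import cv2
a=cv2.imread('pics/top0.png'); cv2.imwrite('pics/top0z.png',cv2.resize(a[190:340,150:380],None,fx=3.4,fy=3.4,interpolation=cv2.INTER_CUBIC))
a=cv2.imread('pics/scene0.png'); cv2.imwrite('pics/scene0z.png',cv2.resize(a[130:330,150:390],None,fx=3,fy=3,interpolation=cv2.INTER_CUBIC))
E
```

```text
(no output)
```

View pics/top0z.png

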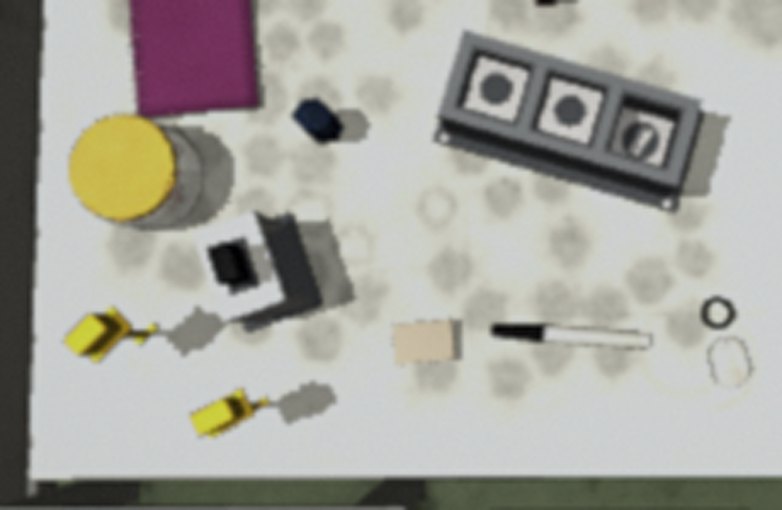

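View pics/scene0z.png

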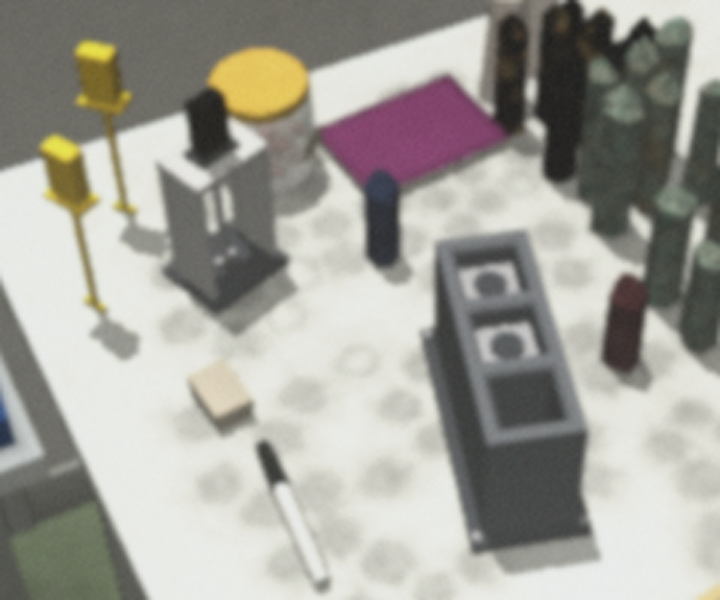

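The candidates for the picker are the black-handled one in the grey stand (top 218,268; scene 221,175) and two yellow look-alikes (top 180,288 and 214,312). The black one in the stand fits the description. The right-hand well (top 340,231) is deep and holds the slotted disc, so the insert is there. The tray is at (433,267).

```bash
python3 - <<'E'
from h import *
f=grab_frame('top'); im=f['frame']; g=grab_frame('scene')
# rack via outline+ insert, tray
def rect(c,lab,near,z):
    best=None
    for o in outline_of(lab,c):
        if np.hypot(*(np.array(o['pixel'])-near))<25:
            best=o;break
    if best is None: print('none',lab);return
    fr=f if c=='top' else g
    ys,xs=np.where(best['pixels']); 
    P=np.array([atz(fr,(x,y),z)[:2] for x,y in zip(xs,ys)],np.float32)
    (cx,cy),(w,h),a=cv2.minAreaRect(P*1000); print(c,lab,z,[round(v,1) for v in (cx,cy,w,h,a)])
rect('top','rack',(316,230),.12); rect('top','tray',(433,267),.018)
rect('top','insert',(340,231),.05); rect('top','picker',(218,268),.181)
rect('top','picker_stand',(225,268),.135)
rect('scene','tray',(347,416),.018)
# handle intersection of rays (scene px centre and top px centre)
for p in [(433,267),(218,268)]: print(p,atz(f,p,0.15))
print('handle top', atz(f,(217,267),.181), 'well', atz(f,(340,231),.05))
for z in (.156,.181):
  print('scene of handle',proj(g,atz(f,(217,267),z)))
save('tz_rack',cv2.resize(im[190:260,270:365],None,fx=8,fy=8,interpolation=cv2.INTER_CUBIC))
save('tz_stand',cv2.resize(im[245:295,195:255],None,fx=12,fy=12,interpolation=cv2.INTER_CUBIC))
E
```

```text
top rack 0.12 [574.5, 71.6, 204.7, 94.8, 73.2]
top tray 0.018 [463.8, -266.1, 124.6, 121.2, 86.2]
top insert 0.05 [569.7, 10.3, 45.8, 38.1, 71.5]
top picker 0.181 [455.9, 320.7, 39.5, 29.3, 19.5]
none picker_stand
none tray
(433, 267) [ 0.45951025 -0.23217485  0.15      ]
(218, 268) [0.45709618 0.32834757 0.15      ]
handle top [0.45837505 0.32454505 0.181     ] well [0.5661017  0.00534801 0.05      ]
scene of handle [219.46082658 173.60238893]
scene of handle [218.84109861 167.03600893]
```

View pics/tz_rack.png

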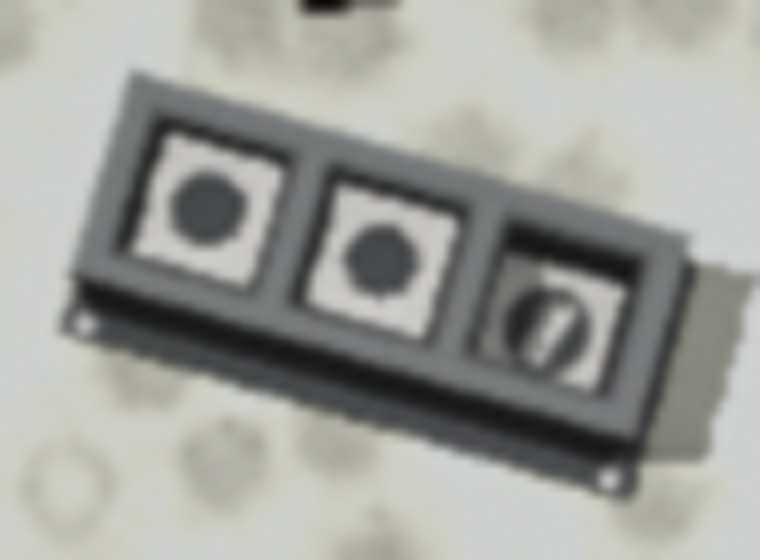

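View pics/tz_stand.png

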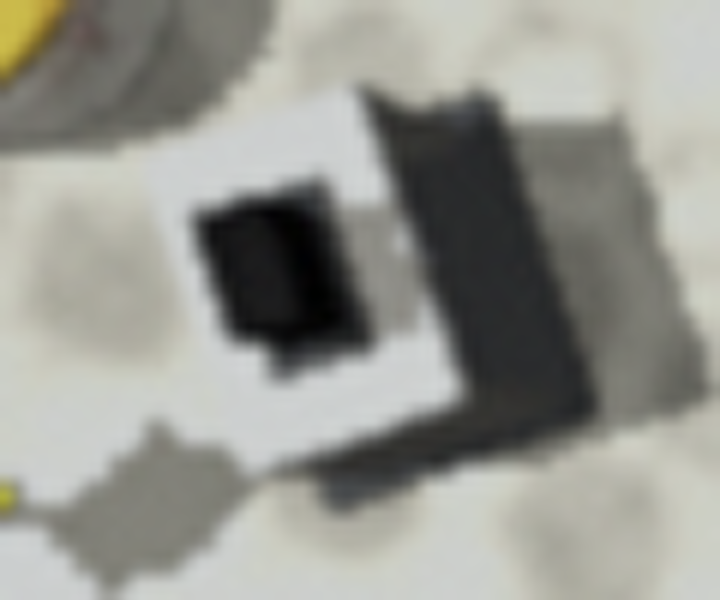

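```bash
python3 - <<'E'
from h import *
f=grab_frame('wrist'); save('w0',f['frame']); print(f['fx'],f['cx'],f['cy'],f['mount'].round(4).tolist())
t=grab_frame('top')
c=np.array([(286.9,199.4),(356.25,220),(350,245),(279.4,224.4)])
W=np.array([atz(t,p,.12) for p in c]);print(W.round(4).tolist(),W.mean(0))
print([np.linalg.norm(W[i]-W[i-1]).round(4) for i in range(4)])
d=W[1]-W[0];e=W[2]-W[3];print(np.arctan2(d[1],d[0]),np.arctan2(e[1],e[0]))
E
```

```text
365.09434505025735 322.83120666436395 238.8150585679851 [[0.0, -0.95, -0.3121, 0.0798], [1.0, -0.0, 0.0002, 0.0005], [-0.0002, -0.3121, 0.95, -0.1183], [0.0, 0.0, 0.0, 1.0]]
[[0.6437, 0.1525, 0.12], [0.5877, -0.0349, 0.12], [0.5199, -0.0176, 0.12], [0.5755, 0.1722, 0.12]] [0.58168238 0.06806687 0.12      ]
[np.float64(0.071), np.float64(0.1956), np.float64(0.07), np.float64(0.1978)]
-1.8614049644100144 -1.8557265429557337
```

View pics/w0.png

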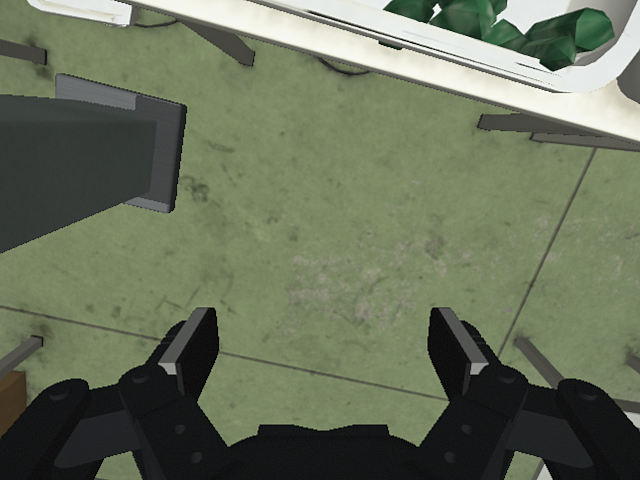

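Emit:
move_arm --motion '[[[40,45,0],[0,0,0]],[[80,90,0],[0,0,0]],[[120,135,0],[0,0,0]],[[160,180,0],[0,0,0]],[[200,225,0],[0,0,0]],[[240,270,0],[0,0,0]],[[270,320,0],[0,0,0]],[[290,375,0],[0,0,0]],[[310,430,0],[0,0,0]],[[325,490,0],[0,0,0]],[[333,545,0],[0,0,0]],[[336,596,0],[0,0,0]]]' --jaw 60

```text
clock: 2.7
position: [0.4876, -0.0083, 0.2564]
tool_rot: [-3.142, -0.001, 0.245]
force: [1.0, -0.4, 0.8]
grip_width: 0.0599
```

Emit:
move_arm --motion '[[[0,0,0],[0,0,0]],[[0,0,0],[0,0,0]]]'

```text
clock: 2.95
position: [0.4874, -0.0107, 0.2563]
tool_rot: [3.141, 0.0, 0.245]
force: [0.3, -0.7, 0.9]
grip_width: 0.0599
```

```bash
cat >> h.py <<'E'
from scipy.spatial.transform import Rotation as Rn
def wrist():
    s=observe(); f=grab_frame('wrist')
    T=np.eye(4); T[:3,:3]=Rn.from_euler('xyz',s['tool_rot']).as_matrix(); T[:3,3]=s['position']
    f['T']=T@f['mount']; return s,f
def zoom(im,x0,x1,y0,y1,k): return cv2.resize(im[y0:y1,x0:x1],None,fx=k,fy=k,interpolation=cv2.INTER_CUBIC)
E
python3 - <<'E'
from h import *
s,f=wrist(); print(s['clock'],s['position'],s['tool_rot'],s['force']); save('w1',f['frame'])
for l in ['insert','insert_slot','rack']:
    for o in outline_of(l,'wrist'):
        print(l,round(o['score'],2),o['pixel'])
print(proj(f,[.564,.0085,.05]))
np.savez('w1.npz',im=f['frame'],T=f['T'],fx=f['fx'],fy=f['fy'],cx=f['cx'],cy=f['cy'])
E
```

```text
2.95 [ 0.48742927 -0.0107114   0.25631322] [3.14130679e+00 9.21586597e-05 2.44855848e-01] [ 0.25486568 -0.71305923  0.8673997 ]
insert 0.64 [318.2, 115.4]
insert 0.29 [7.8, 159.2]
insert_slot 0.92 [320.1, 113.0]
rack 0.63 [269.3, 77.7]
[322.07254316 119.84861691]
```

View pics/w1.png

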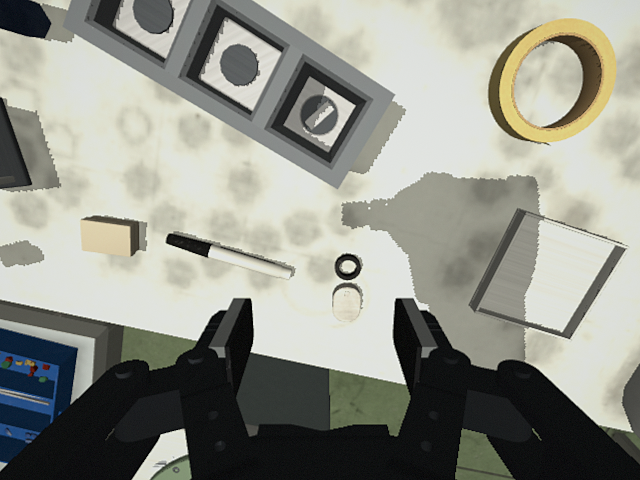

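```bash
python3 - <<'E'
from h import *
d=np.load('w1.npz'); f={k:(d[k] if d[k].ndim else float(d[k])) for k in d}
save('w1z',zoom(d['im'],250,410,30,200,4.5))
save('w1t',zoom(d['im'],460,640,190,350,4))
E
```

```text
(no output)
```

View pics/w1z.png

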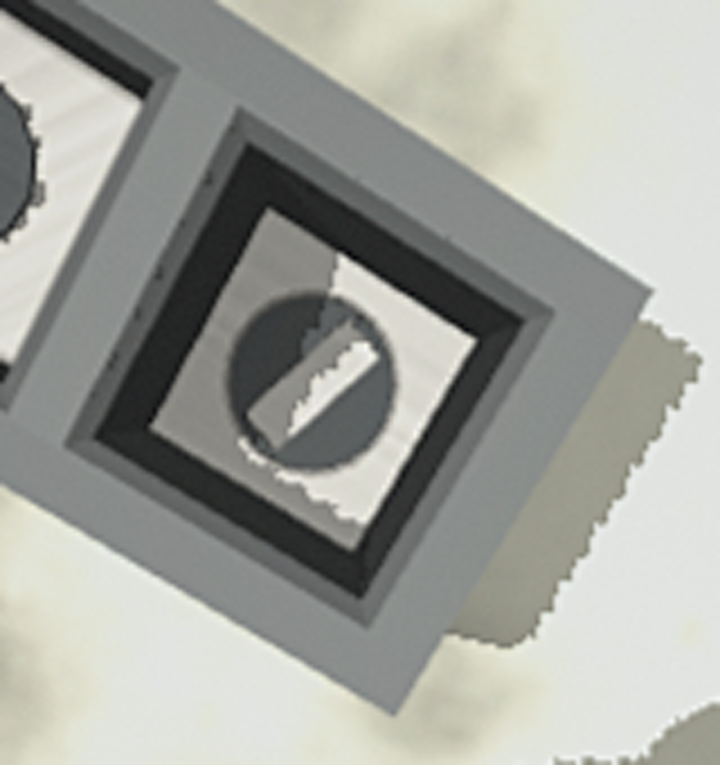

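View pics/w1t.png

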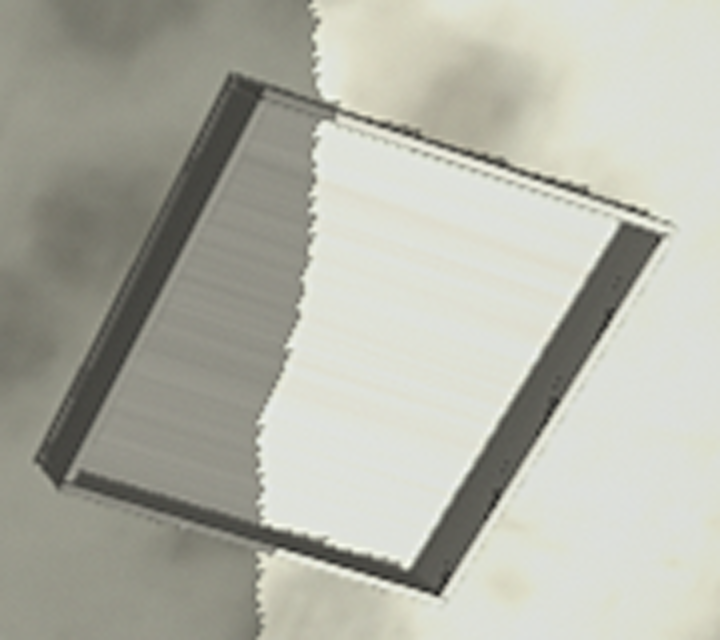

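```bash
python3 - <<'E'
from h import *
d=np.load('w1.npz'); f={k:(d[k] if d[k].ndim else float(d[k])) for k in d}
def q(pts,z,o=(250,30),k=4.5):
    W=np.array([atz(f,(p[0]/k+o[0],p[1]/k+o[1]),z) for p in pts]); 
    print(z,'mean',W.mean(0).round(4)); 
    for i in range(len(W)):
        e=W[(i+1)%len(W)]-W[i]; print('  len',np.linalg.norm(e).round(4),'ang',np.arctan2(e[1],e[0]).round(3))
    return W
q([(240,108),(553,313),(368,628),(67,443)],.12)
q([(98,438),(250,143),(525,320),(360,597)],.117)
q([(268,208),(478,340),(355,550),(150,428)],.0525)
q([(313,382)],.0485)
q([(285,445),(380,348),(350,318),(248,412)],.0485)
q([(232,75),(668,228),(440,598),(40,462)],.018,(460,190),4)
t=grab_frame('top'); save('tz_tray',zoom(t['frame'],400,470,235,300,8))
E
```

```text
0.12 mean [0.567  0.0117 0.12  ]
  len 0.0523 ang -1.864
  len 0.0524 ang 2.857
  len 0.0525 ang 1.271
  len 0.0521 ang -0.287
0.117 mean [0.567  0.0116 0.117 ]
  len 0.0465 ang -0.282
  len 0.0465 ang -1.859
  len 0.0467 ang 2.847
  len 0.0459 ang 1.278
0.0525 mean [0.5669 0.0114 0.0525]
  len 0.0445 ang -1.852
  len 0.044 ang 2.85
  len 0.0445 ang 1.291
  len 0.044 ang -0.292
0.0485 mean [0.5674 0.0115 0.0485]
  len 0.0 ang 0.0
0.0485 mean [0.5676 0.0111 0.0485]
  len 0.0249 ang -0.556
  len 0.0077 ang 1.065
  len 0.0254 ang 2.529
  len 0.0092 ang -2.036
0.018 mean [ 0.4667 -0.2616  0.018 ]
  len 0.1265 ang -1.653
  len 0.1165 ang 3.076
  len 0.1262 ang 1.467
  len 0.1138 ang -0.062
```

View pics/tz_tray.png

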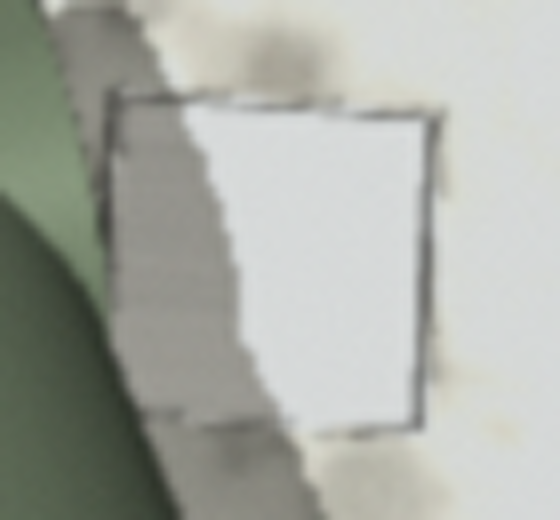

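Emit:
move_arm --motion '[[[-18,53,15],[0,0,0]],[[-36,106,30],[0,0,0]],[[-54,159,30],[0,0,0]],[[-72,212,30],[0,0,0]],[[-90,265,30],[0,0,0]],[[-107,316,30],[0,0,0]],[[-107,316,30],[0,0,0]],[[-107,316,30],[0,0,0]]]'

```text
clock: 4.2
position: [0.3808, 0.305, 0.2861]
tool_rot: [3.141, 0.0, 0.244]
force: [0.2, 0.2, 0.6]
grip_width: 0.0602
```

```bash
python3 - <<'E'
from h import *
s,f=wrist(); print(s['clock'],s['position'],s['tool_rot'],s['force']); save('w2',f['frame'])
for l in ['picker','picker_stand','picker_grip']:
    for o in outline_of(l,'wrist'):
        print(l,round(o['score'],2),o['pixel'])
print(proj(f,[.457,.325,.191]))
np.savez('w2.npz',im=f['frame'],T=f['T'],fx=f['fx'],fy=f['fy'],cx=f['cx'],cy=f['cy'])
E
```

```text
4.2 [0.38077316 0.30496097 0.28612304] [3.14111717e+00 2.59108733e-04 2.44207941e-01] [0.17568046 0.23494926 0.57100715]
picker 0.7 [272.0, 266.6]
picker 0.6 [151.9, 154.1]
picker 0.58 [316.4, 117.5]
picker_stand 0.64 [331.8, 104.5]
picker_grip 0.94 [317.6, 115.7]
picker_grip 0.93 [152.0, 153.9]
picker_grip 0.76 [274.6, 265.3]
[320.04893715 120.60175325]
```

View pics/w2.png

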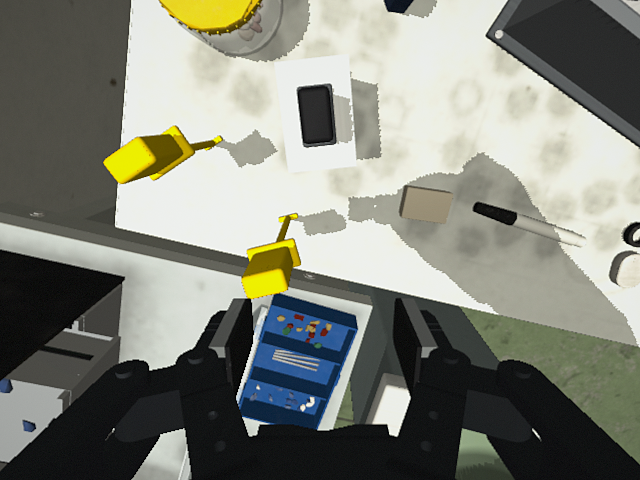

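```bash
python3 - <<'E'
from h import *
d=np.load('w2.npz'); f={k:(d[k] if d[k].ndim else float(d[k])) for k in d}
print('yellow tops',atz(f,(262,285),.181),atz(f,(130,165),.181))
save('w2z',zoom(d['im'],260,390,45,185,5))
im=d['im'].astype(int); m=(im.sum(2)<150); m[:, :285]=0;m[:,345:]=0;m[:75]=0;m[155:]=0
n,l,st,ce=cv2.connectedComponentsWithStats(m.astype(np.uint8)); i=1+st[1:,4].argmax(); print(st[i],ce[i])
ys,xs=np.where(l==i); P=np.array([atz(f,(x,y),.190)[:2] for x,y in zip(xs,ys)],np.float32)*1000; r=cv2.minAreaRect(P); print(r); b=cv2.boxPoints(r)
for k in range(4):
    e=b[(k+1)%4]-b[k]; print(np.linalg.norm(e),np.arctan2(e[1],e[0]))
E
```

```text
yellow tops [0.34543642 0.33773533 0.181     ] [0.40442185 0.43030892 0.181     ]
[ 298   85   36   59 1752] [315.44063927 114.19805936]
((459.3713073730469, 328.15411376953125), (29.98039436340332, 17.473907470703125), 19.82432746887207)
17.473904 -1.2247983
29.98041 0.3459999
17.473904 1.9167944
29.98041 -2.7955928
```

View pics/w2z.png

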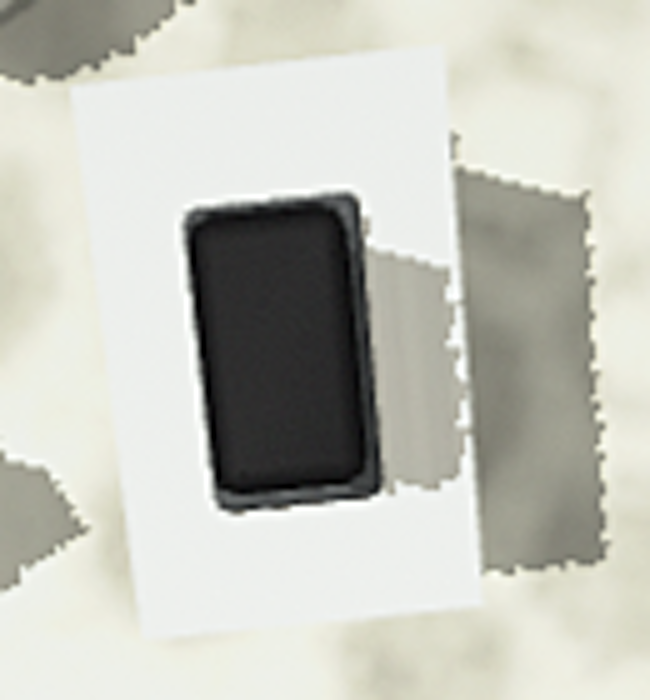

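```bash
python3 - <<'E'
from h import *
d=np.load('w2.npz'); f={k:(d[k] if d[k].ndim else float(d[k])) for k in d}
def q(pts,z,o,k):
    W=np.array([atz(f,(p[0]/k+o[0],p[1]/k+o[1]),z) for p in pts]); print(z,W.mean(0).round(4))
    for i in range(len(W)):
        e=W[(i+1)%len(W)]-W[i]; print('  len',np.linalg.norm(e).round(4),'ang',np.arctan2(e[1],e[0]).round(3))
q([(72,88),(447,45),(482,605),(142,637)],.135,(260,45),5)
q([(190,205),(345,193),(370,487),(218,492)],.191,(260,45),5)
E
```

```text
0.135 [0.459  0.3279 0.135 ]
  len 0.0504 ang -1.223
  len 0.074 ang -2.806
  len 0.0499 ang 1.908
  len 0.0735 ang 0.343
0.191 [0.4596 0.3278 0.191 ]
  len 0.0168 ang -1.255
  len 0.0309 ang -2.8
  len 0.0172 ang 1.847
  len 0.0302 ang 0.328
```

Emit:
move_arm --motion '[[[45,13,0],[0,0,0.05]],[[78.5,23,0],[0,0,0.096]],[[78.5,23,-15],[0,0,0.096]],[[78.5,23,-50],[0,0,0.096]],[[78.5,23,-90],[0,0,0.096]],[[78.5,23,-106],[0,0,0.096]],[[78.5,23,-112],[0,0,0.096]],[[78.5,23,-112],[0,0,0.096]]]'

```text
clock: 5.4
position: [0.4592, 0.3288, 0.175]
tool_rot: [-3.141, -0.001, 0.341]
force: [0.2, 0.9, 0.1]
grip_width: 0.0602
```

```bash
python3 - <<'E'
from h import *
s,f=wrist(); print(s['clock'],s['position'],s['tool_rot'],s['force'],s['moment']); save('w3',f['frame'])
E
```

```text
5.4 [0.45920919 0.32879829 0.17502942] [-3.14133037e+00 -8.37519291e-04  3.40515356e-01] [0.2436161  0.93873029 0.05732616] [ 0.04290309  0.0002797  -0.00565403]
```

View pics/w3.png

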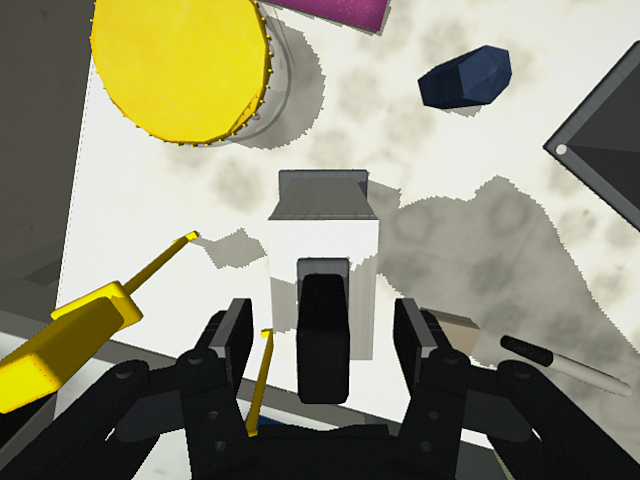

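Emit:
move_arm --motion '[[[0,0,0],[0,0,0]],[[0,0,0],[0,0,0]],[[0,0,0],[0,0,0]],[[0,0,0],[0,0,0]],[[0,0,0],[0,0,0]]]' --jaw 0 --grip_force 80

```text
clock: 6.08
position: [0.4591, 0.3288, 0.1749]
tool_rot: [-3.141, -0.001, 0.341]
force: [-1.5, -1.4, 7.4]
grip_width: 0.0172
```

```bash
python3 - <<'E'
from h import *
s,f=wrist(); print(s['clock'],s['position'],s['tool_rot'],s['force'],s['moment'],s['grip_width']); save('w4',f['frame'])
E
```

```text
6.075 [0.45913258 0.32877104 0.17490854] [-3.14145842e+00 -7.44926469e-04  3.40612037e-01] [-1.49638821 -1.44857801  7.36342104] [-0.31487985  0.32495404 -0.04234301] 0.017235043150373802
```

View pics/w4.png

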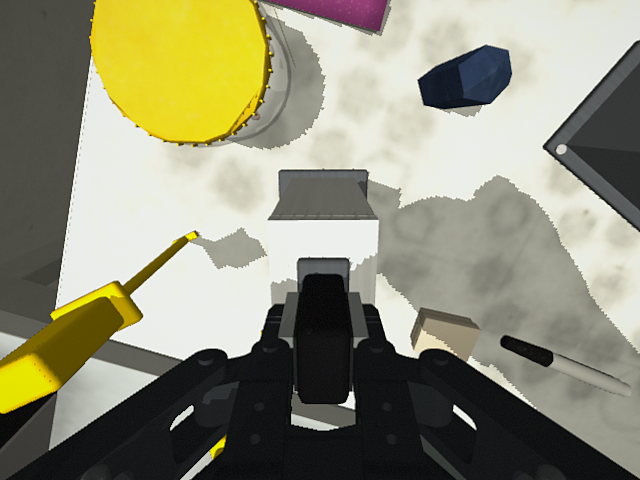

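Emit:
move_arm --motion '[[[0,0,4],[0,0,0]],[[0,0,12],[0,0,0]],[[0,0,40],[0,0,0]],[[0,0,80],[0,0,0]],[[0,0,120],[0,0,0]],[[0,0,150],[0,0,0]],[[0,0,155],[0,0,0]],[[0,0,155],[0,0,0]],[[0,0,155],[0,0,0]]]'

```text
clock: 7.25
position: [0.4587, 0.3283, 0.3282]
tool_rot: [3.141, 0.002, 0.341]
force: [0.0, -0.1, -1.7]
grip_width: 0.0175
```

```bash
python3 - <<'E'
from h import *
s,f=wrist(); print(s['clock'],s['position'],s['tool_rot'],s['force'],s['moment'],s['grip_width']); save('w5',f['frame'])
g=grab_frame('scene'); save('s5',zoom(g['frame'],100,420,60,300,2.5))
E
```

```text
7.25 [0.45865462 0.32830215 0.32819309] [3.14108623e+00 1.64135245e-03 3.40828090e-01] [ 0.04449965 -0.14748763 -1.71801575] [-0.03539228  0.0065023  -0.00438579] 0.017515054888634016
```

View pics/w5.png

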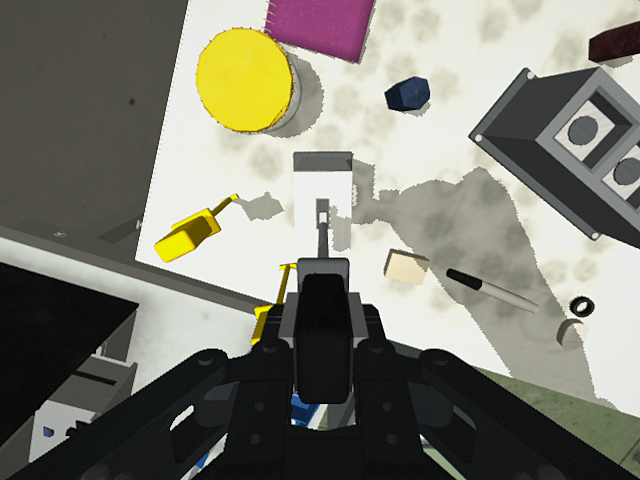

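View pics/s5.png

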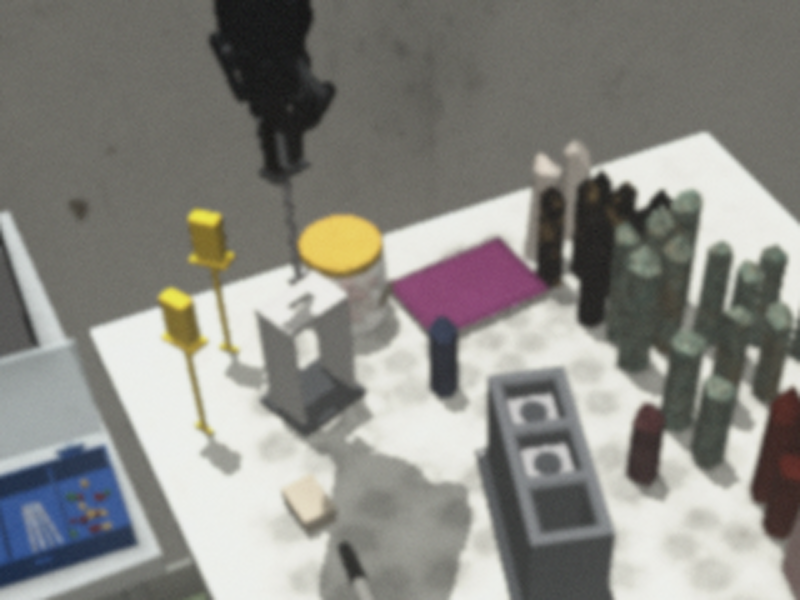

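```bash
python3 - <<'E'
from h import *
s,f=wrist()
M=f['mount']
for p in [(0.011,0,.159),(0.011,0,.165),(0.0035,0,.10),(0.02,0,.037),(.011,.003,.159),(.011,-.003,.159)]: print(p,proj(f,p,M))
save('w5z',zoom(f['frame'],270,370,180,320,5))
E
```

```text
(0.011, 0, 0.159) [322.24103951 211.52944468]
(0.011, 0, 0.165) [322.25185065 209.7119542 ]
(0.0035, 0, 0.1) [322.11320813 245.52040011]
(0.02, 0, 0.037) [321.84700389 256.9044404 ]
(0.011, 0.003, 0.159) [326.08502447 211.52940806]
(0.011, -0.003, 0.159) [318.39704637 211.52948131]
```

View pics/w5z.png

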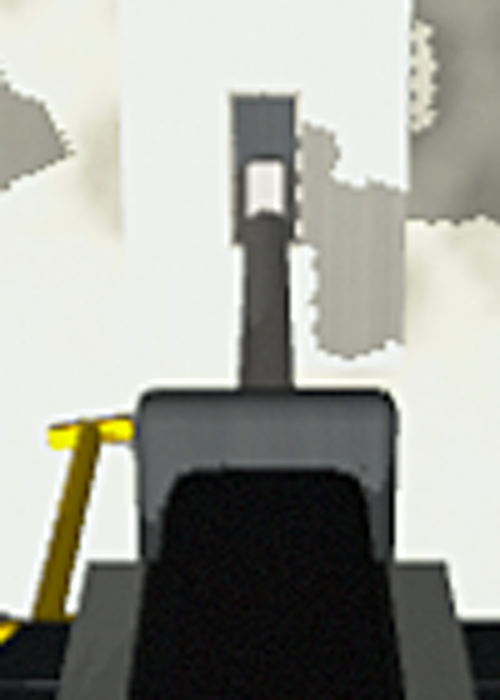

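Emit:
move_arm --motion '[[[12,-36,0],[0,0,-0.1]],[[30,-88,0],[0,0,-0.25]],[[49,-143,0],[0,0,-0.4]],[[68,-198,0],[0,0,-0.56]],[[87,-253,0],[0,0,-0.73]],[[100,-294,0],[0,0,-0.88]],[[108,-317.4,0],[0,0,-0.925]],[[108,-317.4,-15],[0,0,-0.925]],[[108,-317.4,-25],[0,0,-0.925]],[[108,-317.4,-25],[0,0,-0.925]],[[108,-317.4,-25],[0,0,-0.925]]]'

```text
clock: 8.78
position: [0.567, 0.012, 0.3046]
tool_rot: [-3.141, -0.0, -0.583]
force: [0.6, 0.1, -1.2]
grip_width: 0.0176
```

```bash
python3 - <<'E'
from h import *
s,f=wrist(); print(s['clock'],s['position'],s['tool_rot'],s['qpos'].round(2),s['force'],s['moment'],s['grip_width']); save('w6',f['frame'])
g=grab_frame('scene'); save('s6',zoom(g['frame'],220,420,120,320,3))
np.savez('w6.npz',im=f['frame'],T=f['T'],fx=f['fx'],fy=f['fy'],cx=f['cx'],cy=f['cy'])
E
```

```text
8.775 [0.56698451 0.01197592 0.30455403] [-3.14123402e+00 -1.10061510e-04 -5.82786946e-01] [-0.01  0.38 -0.15  1.69  0.07  1.07 -2.34] [ 0.56265077  0.14107767 -1.15599931] [ 0.02976922  0.01451799 -0.00979588] 0.017571913212074977
```

View pics/w6.png

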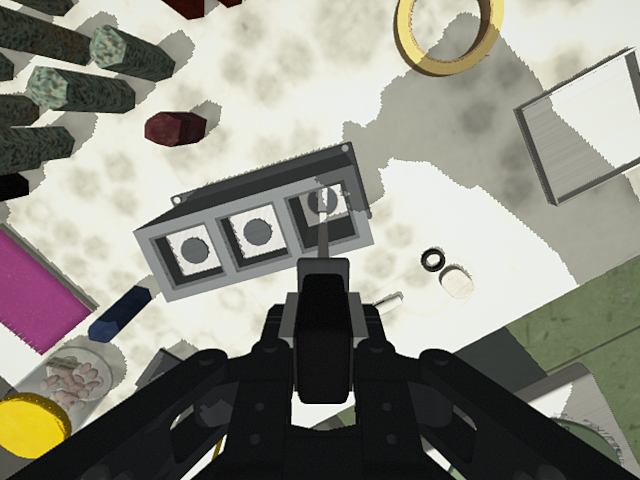

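View pics/s6.png

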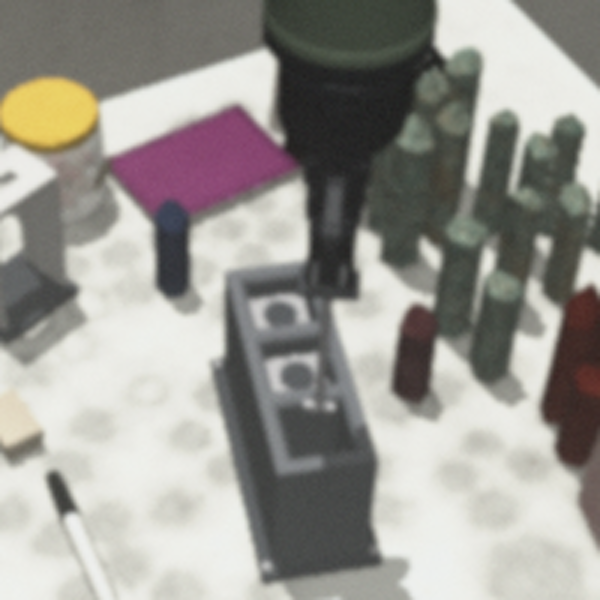

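```bash
python3 - <<'E'
from h import *
d=np.load('w6.npz'); f={k:(d[k] if d[k].ndim else float(d[k])) for k in d}
save('w6z',zoom(d['im'],270,390,130,265,5))
print(proj(f,[.567,.0115,.0485]))
E
```

```text
[322.64320976 199.66062449]
```

View pics/w6z.png

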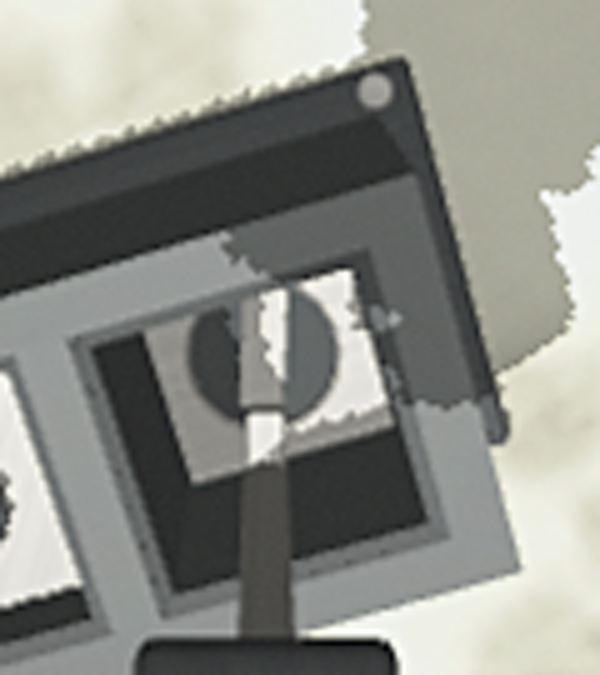

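Emit:
move_arm --motion '[[[0,0,-12],[0,0,0]],[[0,0,-30],[0,0,0]],[[0,0,-50],[0,0,0]],[[0,0,-68],[0,0,0]],[[0,0,-80],[0,0,0]],[[0,0,-80],[0,0,0]]]'

```text
clock: 9.62
position: [0.5666, 0.0112, 0.2235]
tool_rot: [3.141, 0.001, -0.584]
force: [0.0, -0.5, -0.9]
grip_width: 0.0171
```

Emit:
move_arm --motion '[[[0,0,-3],[0,0,0]],[[0,0,-6],[0,0,0]],[[0,0,-8],[0,0,0]],[[0,0,-8],[0,0,0]]]'

```text
clock: 10.12
position: [0.5669, 0.0112, 0.2163]
tool_rot: [-3.142, 0.0, -0.584]
force: [0.7, 0.7, -0.4]
grip_width: 0.0171
```

Emit:
move_arm --motion '[[[0,0,-1],[0,0,0]],[[0,0,-2],[0,0,0]],[[0,0,-3],[0,0,0]],[[0,0,-4],[0,0,0]],[[0,0,-4],[0,0,0]]]'

```text
clock: 10.75
position: [0.567, 0.0113, 0.2122]
tool_rot: [-3.142, 0.0, -0.584]
force: [-0.2, -0.4, -1.3]
grip_width: 0.0172
```

Emit:
move_arm --motion '[[[0,0,-1],[0,0,0]],[[0,0,-2],[0,0,0]],[[0,0,-3],[0,0,0]],[[0,0,-4],[0,0,0]],[[0,0,-4],[0,0,0]]]'

```text
clock: 11.38
position: [0.567, 0.0113, 0.2082]
tool_rot: [-3.142, 0.0, -0.584]
force: [0.6, 0.4, -1.2]
grip_width: 0.0171
```

Emit:
move_arm --motion '[[[0,0,-1],[0,0,0]],[[0,0,-2],[0,0,0]],[[0,0,-3],[0,0,0]],[[0,0,-4],[0,0,0]],[[0,0,-4],[0,0,0]]]'

```text
clock: 12.0
position: [0.5669, 0.0112, 0.2042]
tool_rot: [-3.142, 0.0, -0.584]
force: [-0.6, 1.0, -0.9]
grip_width: 0.0172
```

Emit:
move_arm --motion '[[[0,0,-1],[0,0,0]],[[0,0,-2],[0,0,0]],[[0,0,-3],[0,0,0]],[[0,0,-3],[0,0,0]]]'

```text
clock: 12.5
position: [0.567, 0.0113, 0.2012]
tool_rot: [-3.142, 0.0, -0.584]
force: [-0.2, 0.3, -1.4]
grip_width: 0.017
```

Emit:
move_arm --motion '[[[0,0,-1],[0,0,0]],[[0,0,-2],[0,0,0]],[[0,0,-2],[0,0,0]]]'

```text
clock: 12.88
position: [0.567, 0.0112, 0.1992]
tool_rot: [-3.142, 0.0, -0.584]
force: [1.1, 1.7, 0.0]
grip_width: 0.0171
```

Emit:
move_arm --motion '[[[0,0,-1],[0,0,0]],[[0,0,-2],[0,0,0]],[[0,0,-2],[0,0,0]]]'

```text
clock: 13.25
position: [0.5669, 0.0113, 0.1972]
tool_rot: [-3.142, 0.0, -0.584]
force: [0.1, 1.2, -0.9]
grip_width: 0.0172
```

Emit:
move_arm --motion '[[[0,0,1],[0,0,0.08]],[[0,0,1],[0,0,0.2]],[[0,0,1],[0,0,0.35]],[[0,0,1],[0,0,0.45]],[[0,0,1],[0,0,0.5]]]'

```text
clock: 13.88
position: [0.5668, 0.0112, 0.1982]
tool_rot: [-3.141, 0.0, -0.082]
force: [-0.1, 1.9, -1.0]
grip_width: 0.0172
```

```bash
python3 - <<'E'
from h import *
s,f=wrist(); print(s['clock'],s['position'],s['tool_rot'],s['qpos'].round(2),s['force'],s['moment'],s['grip_width']); save('w7',zoom(f['frame'],270,390,130,265,5))
E
```

```text
13.875 [0.56677544 0.0112208  0.19819161] [-3.14145184e+00  4.37391232e-04 -8.18392246e-02] [ 0.07  0.51 -0.27  1.8   0.18  0.85 -1.94] [-0.11721284  1.87608491 -1.03252268] [ 0.51537977 -0.02460092 -0.02533436] 0.017188978175112002
```

View pics/w7.png

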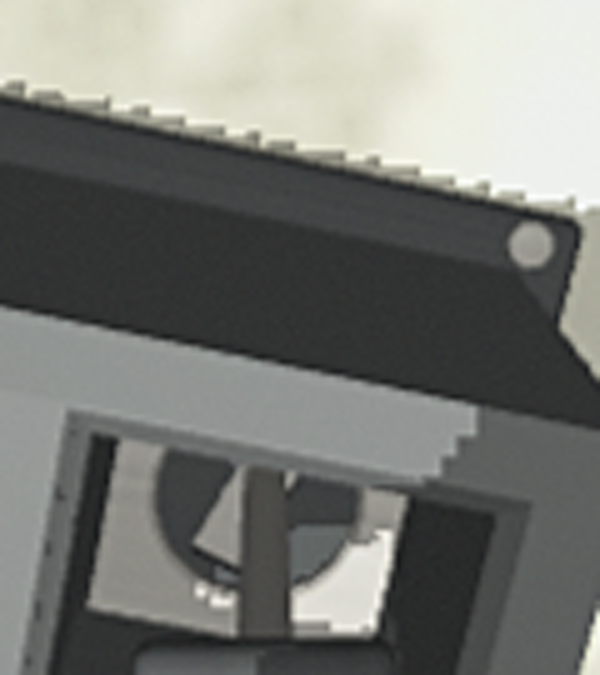

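Emit:
move_arm --motion '[[[0,0.5,0],[0,0,0.1]],[[0,0.5,0],[0,0,0.25]],[[0,0.5,0],[0,0,0.4]],[[0,0.5,0],[0,0,0.55]],[[0,0.5,0],[0,0,0.7]],[[0,0.5,0],[0,0,0.77]],[[0,0.5,0],[0,0,0.77]]]'

```text
clock: 14.8
position: [0.5668, 0.0115, 0.1981]
tool_rot: [-3.141, 0.0, 0.684]
force: [-0.1, 0.4, -1.1]
grip_width: 0.0172
```

```bash
python3 - <<'E'
from h import *
s,f=wrist(); print(s['clock'],s['position'],s['tool_rot'],s['qpos'].round(2),s['force'],s['moment'],s['grip_width']); save('w8',f['frame'])
E
```

```text
14.8 [0.56682012 0.01146921 0.19814837] [-3.14136754e+00  3.74466160e-04  6.84315108e-01] [ 0.21  0.53 -0.47  1.79  0.3   0.88 -1.28] [-0.1166479   0.42423024 -1.13091424] [0.01426975 0.00129634 0.03024033] 0.017199097389913213
```

View pics/w8.png

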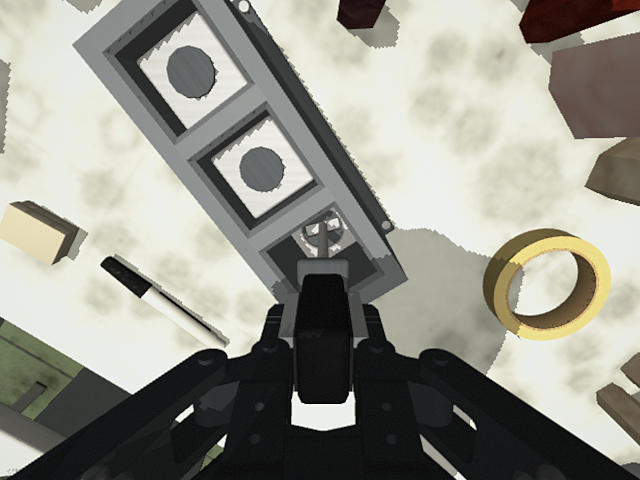

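Emit:
move_arm --motion '[[[0,0,1.5],[0,0,0]],[[0,0,3],[0,0,0]],[[0,0,4.5],[0,0,0]],[[0,0,6],[0,0,0]],[[0,0,7],[0,0,0]],[[0,0,8],[0,0,0]],[[0,0,9],[0,0,0]],[[0,0,10],[0,0,0]],[[0,0,10],[0,0,0]]]'

```text
clock: 15.98
position: [0.567, 0.0117, 0.2083]
tool_rot: [3.142, -0.0, 0.686]
force: [-0.3, 0.5, -5.0]
grip_width: 0.0173
```

```bash
python3 - <<'E'
from h import *
s,f=wrist(); print(s['clock'],s['position'],s['tool_rot'],s['force'],s['moment'],s['grip_width']); save('w9',zoom(f['frame'],240,420,150,300,4))
E
```

```text
15.975 [0.56695654 0.01173116 0.20833835] [ 3.14156230e+00 -5.07632845e-05  6.85749240e-01] [-0.33204455  0.46632814 -5.02827493] [-0.00645551 -0.01137737  0.02123644] 0.017310729990481
```

View pics/w9.png

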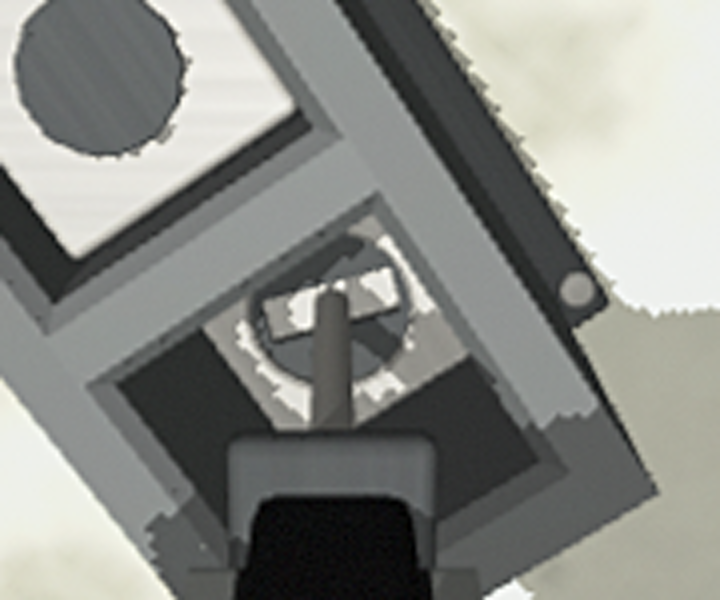

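Emit:
move_arm --motion '[[[0,0,3],[0,0,0]],[[0,0,8],[0,0,0]],[[0,0,14],[0,0,0]],[[0,0,20],[0,0,0]],[[0,0,26],[0,0,0]],[[0,0,32],[0,0,0]],[[0,0,36],[0,0,0]],[[0,0,36],[0,0,0]]]'

```text
clock: 17.02
position: [0.567, 0.0117, 0.2445]
tool_rot: [3.141, -0.0, 0.686]
force: [0.2, -0.1, -4.7]
grip_width: 0.0172
```

Emit:
move_arm --motion '[[[0,0,3],[0,0,0]],[[0,0,9],[0,0,0]],[[0,0,17],[0,0,0]],[[0,0,25],[0,0,0]],[[0,0,33],[0,0,0]],[[0,0,41],[0,0,0]],[[0,0,49],[0,0,0]],[[0,0,58],[0,0,0]],[[0,0,68],[0,0,0]],[[0,0,76],[0,0,0]],[[0,0,80],[0,0,0]],[[0,0,80],[0,0,0]]]'

```text
clock: 18.52
position: [0.567, 0.0118, 0.3244]
tool_rot: [3.141, -0.0, 0.686]
force: [-0.9, -0.3, -4.7]
grip_width: 0.0171
```

```bash
python3 - <<'E'
from h import *
s,f=wrist(); print(s['clock'],s['position'],s['tool_rot'],s['qpos'].round(2),s['force'],s['moment'],s['grip_width']); save('w10',f['frame'])
g=grab_frame('scene'); save('s10',zoom(g['frame'],220,420,120,320,3))
E
```

```text
18.525 [0.5669911  0.01175921 0.324447  ] [ 3.14145463e+00 -2.00566319e-04  6.85778621e-01] [ 0.24  0.4  -0.51  1.65  0.21  1.14 -1.2 ] [-0.89557392 -0.2925027  -4.69305703] [ 0.06076887  0.0166324  -0.00145991] 0.01710032342707072
```

View pics/w10.png

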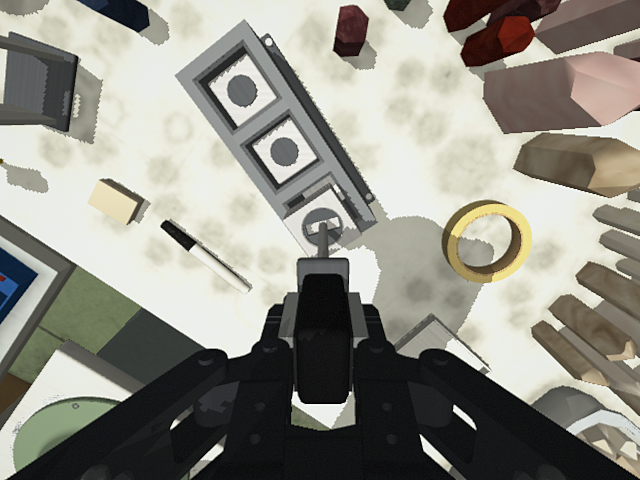

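View pics/s10.png

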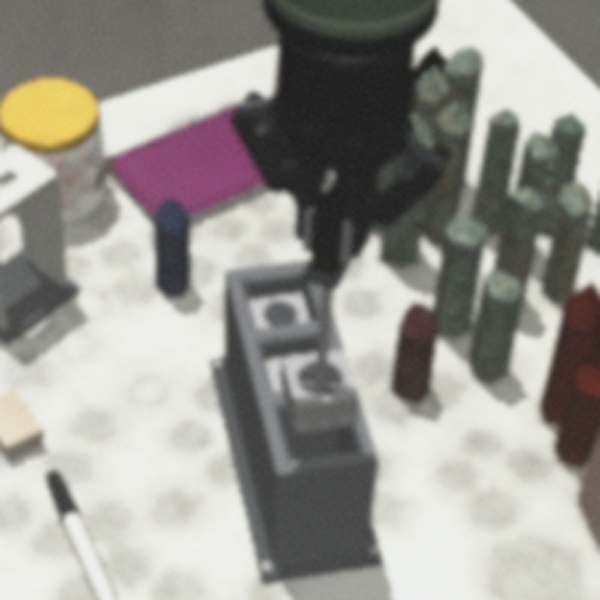

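Emit:
move_arm --motion '[[[-8,-16,0],[0,0,0]],[[-23,-46,0],[0,0,0]],[[-43,-86,0],[0,0,0]],[[-63,-126,0],[0,0,0]],[[-83,-166,0],[0,0,0]],[[-103,-206,0],[0,0,0]],[[-123,-246,0],[0,0,0]],[[-143,-286,0],[0,0,0]],[[-156,-312,0],[0,0,0]],[[-163,-326,0],[0,0,0]],[[-163,-326,0],[0,0,0]]]'

```text
clock: 20.0
position: [0.4035, -0.3147, 0.3242]
tool_rot: [-3.141, 0.0, 0.684]
force: [0.5, 1.4, -4.6]
grip_width: 0.0171
```

```bash
python3 - <<'E'
from h import *
s,f=wrist(); print(s['clock'],s['position'],s['tool_rot'],s['qpos'].round(2),s['force'],s['moment'],s['grip_width']); save('w11',f['frame'])
np.savez('w11.npz',im=f['frame'],T=f['T'],fx=f['fx'],fy=f['fy'],cx=f['cx'],cy=f['cy'])
E
```

```text
20.0 [ 0.40350582 -0.31469682  0.32419407] [-3.14142293e+00  4.70686017e-05  6.84410910e-01] [ 0.84  0.29 -0.37  1.79  0.12  1.08 -0.45] [ 0.50645613  1.35656276 -4.56909768] [ 0.12275359 -0.0273825   0.02783206] 0.0170764159983225
```

View pics/w11.png

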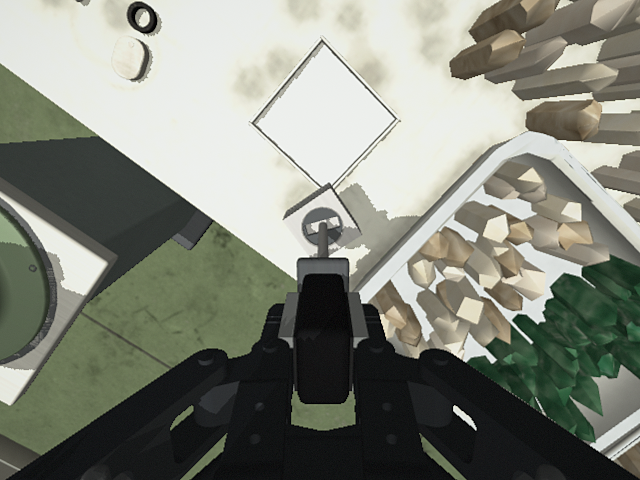

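```bash
python3 - <<'E'
from h import *
d=np.load('w11.npz'); save('w11z',zoom(d['im'],235,415,25,205,4))
E
```

```text
(no output)
```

View pics/w11z.png

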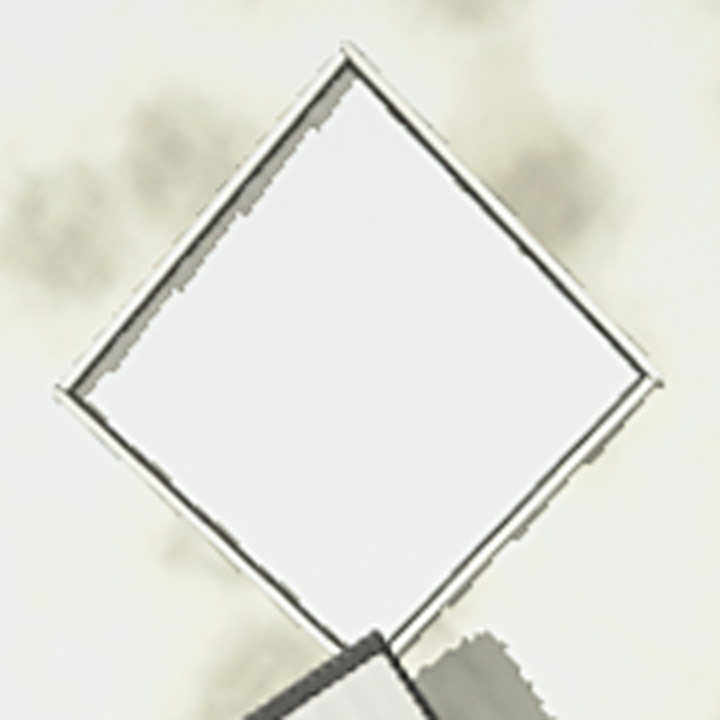

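```bash
python3 - <<'E'
from h import *
d=np.load('w11.npz'); f={k:(d[k] if d[k].ndim else float(d[k])) for k in d}
for P in ([(348,62),(645,376),(68,392)],[(346,44),(660,382),(57,393)]):
    W=np.array([atz(f,(p[0]/4+235,p[1]/4+25),.018) for p in P]); print(((W[1]+W[2])/2).round(4))
    for a,b in ((0,1),(0,2)):
        e=W[b]-W[a]; print(np.linalg.norm(e).round(4),np.arctan2(e[1],e[0]).round(3))
E
```

```text
[ 0.4644 -0.267   0.018 ]
0.1128 -1.643
0.1127 3.066
[ 0.464 -0.268  0.018]
0.1202 -1.651
0.1177 3.076
```

Emit:
move_arm --motion '[[[10,8,0],[0,0,0.03]],[[30,23,0],[0,0,0.1]],[[52,40,0],[0,0,0.17]],[[61,47.3,0],[0,0,0.215]],[[61,47.3,-15],[0,0,0.215]],[[61,47.3,-40],[0,0,0.215]],[[61,47.3,-70],[0,0,0.215]],[[61,47.3,-95],[0,0,0.215]],[[61,47.3,-112],[0,0,0.215]],[[61,47.3,-122],[0,0,0.215]],[[61,47.3,-128],[0,0,0.215]],[[61,47.3,-128],[0,0,0.215]]]'

```text
clock: 21.55
position: [0.465, -0.267, 0.1964]
tool_rot: [3.142, 0.0, 0.901]
force: [-0.6, -0.3, -4.6]
grip_width: 0.0171
```

```bash
python3 - <<'E'
from h import *
s,f=wrist(); print(s['clock'],s['position'],s['tool_rot'],s['qpos'].round(2),s['force'],s['moment'],s['grip_width']); save('w12',f['frame'])
g=grab_frame('scene'); save('s12',zoom(g['frame'],240,440,300,480,4))
E
```

```text
21.55 [ 0.46498803 -0.26701856  0.19635494] [3.14150157e+00 4.84739565e-05 9.00725617e-01] [ 0.71  0.48 -0.4   1.88  0.25  0.83 -0.49] [-0.60311052 -0.27705206 -4.57600311] [-0.00307947  0.02842302 -0.00241655] 0.017082071988047273
```

View pics/w12.png

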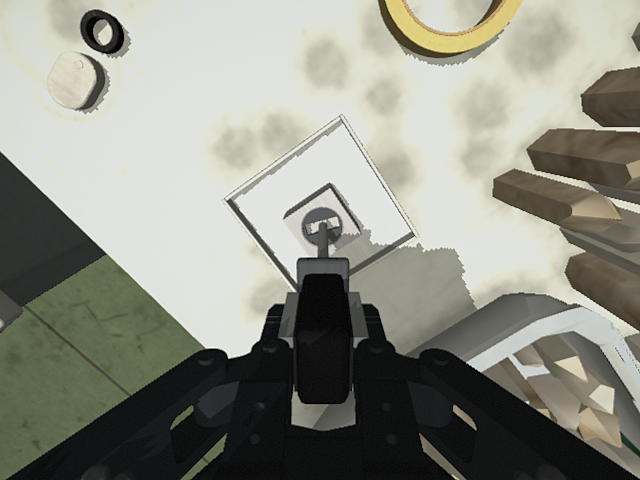

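View pics/s12.png

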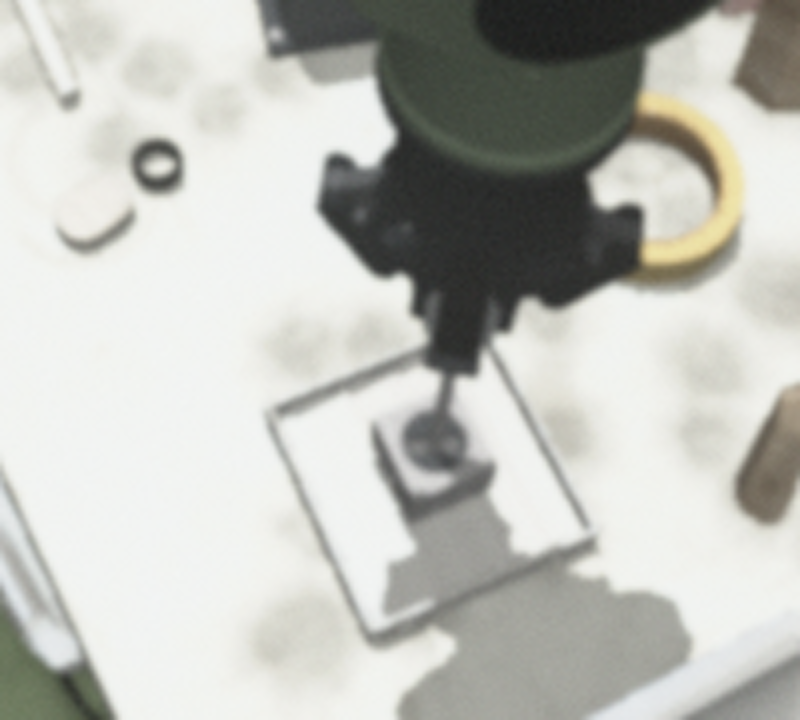

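Emit:
move_arm --motion '[[[0,0,-2],[0,0,0]],[[0,0,-4.5],[0,0,0]],[[0,0,-6.5],[0,0,0]],[[0,0,-8],[0,0,0]],[[0,0,-9],[0,0,0]],[[0,0,-9],[0,0,0]]]'

```text
clock: 22.4
position: [0.4649, -0.267, 0.1872]
tool_rot: [-3.141, 0.0, 0.901]
force: [1.6, -0.3, -4.7]
grip_width: 0.0174
```

Emit:
move_arm --motion '[[[0,0,-0.7],[0,0,0]],[[0,0,-1.4],[0,0,0]],[[0,0,-2],[0,0,0]],[[0,0,-2],[0,0,0]]]'

```text
clock: 22.9
position: [0.4649, -0.267, 0.1853]
tool_rot: [-3.142, 0.0, 0.901]
force: [-0.5, -0.6, -4.6]
grip_width: 0.0168
```

Emit:
move_arm --motion '[[[0,0,-0.7],[0,0,0]],[[0,0,-1.4],[0,0,0]],[[0,0,-2],[0,0,0]],[[0,0,-2],[0,0,0]]]'

```text
clock: 23.4
position: [0.4651, -0.267, 0.1834]
tool_rot: [3.141, -0.0, 0.901]
force: [-0.4, -0.7, -0.9]
grip_width: 0.0174
```

Emit:
move_arm --motion '[[[0,0,-1.5],[0,0,0]],[[0,0,-3],[0,0,0]],[[0,0,-4],[0,0,0]],[[0,0,-4],[0,0,0]]]'

```text
clock: 23.9
position: [0.4649, -0.2669, 0.1792]
tool_rot: [-3.141, -0.0, 0.901]
force: [0.7, -0.5, -0.9]
grip_width: 0.0172
```

```bash
python3 - <<'E'
from h import *
s,f=wrist(); print(s['clock'],s['position'],s['tool_rot'],s['force'],s['moment']); save('w13',zoom(f['frame'],250,390,150,270,5))
print(proj(f,[.4649,-.267,.029]))
np.savez('w13.npz',im=f['frame'],T=f['T'],fx=f['fx'],fy=f['fy'],cx=f['cx'],cy=f['cy'])
E
```

```text
23.9 [ 0.46492844 -0.26693477  0.17920143] [-3.14142793e+00 -1.34110532e-06  9.00769140e-01] [ 0.72971026 -0.50921897 -0.87840641] [-0.00645552  0.00296189 -0.01258851]
[322.67333754 228.12160393]
```

View pics/w13.png

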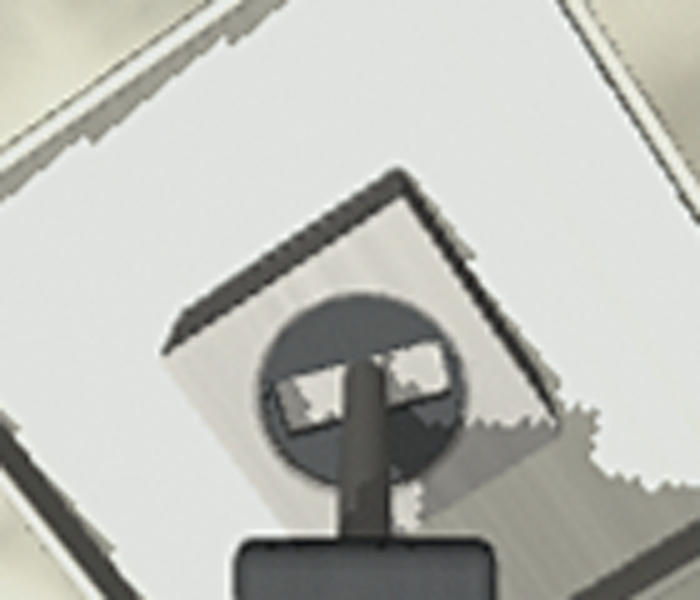

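```bash
python3 - <<'E'
from h import *
d=np.load('w13.npz'); f={k:(d[k] if d[k].ndim else float(d[k])) for k in d}
def w(p,z=.029): return atz(f,(p[0]/5+250,p[1]/5+150),z)
for a,b in [((277,380),(440,340)),((292,435),(450,390)),((285,408),(445,366))]:
    A,B=w(a),w(b); e=B-A; print(((A+B)/2).round(4),np.linalg.norm(e).round(4),np.arctan2(e[1],e[0])+0)
c=[w(p,.033) for p in [(165,352),(402,190),(560,418)]]; print('insert centre',(c[0]+c[2])/2, [np.linalg.norm(c[i]-c[1]) for i in (0,2)])
e=c[2]-c[1];print(np.arctan2(e[1],e[0]))
E
```

```text
[ 0.4673 -0.2627  0.029 ] 0.0257 -0.4207977616662093
[ 0.4636 -0.2705  0.029 ] 0.0254 -0.38009252706029734
[ 0.4654 -0.2667  0.029 ] 0.0254 -0.40292298885169203
insert centre [ 0.46620186 -0.26543175  0.033     ] [np.float64(0.04303970783001941), np.float64(0.04242715610850295)]
-1.6334652073613543
```

Emit:
move_arm --motion '[[[0.3,0.1,0],[0,0,-0.1]],[[0.3,0.1,0],[0,0,-0.25]],[[0.3,0.1,0],[0,0,-0.4]],[[0.3,0.1,0],[0,0,-0.55]],[[0.3,0.1,0],[0,0,-0.7]],[[0.3,0.1,0],[0,0,-0.85]],[[0.3,0.1,0],[0,0,-1.0]],[[0.3,0.1,0],[0,0,-1.12]],[[0.3,0.1,0],[0,0,-1.22]],[[0.3,0.1,0],[0,0,-1.28]],[[0.3,0.1,0],[0,0,-1.28]]]'

```text
clock: 25.32
position: [0.4653, -0.2667, 0.1793]
tool_rot: [3.142, -0.0, -0.379]
force: [0.1, -0.1, -1.5]
grip_width: 0.0171
```

```bash
python3 - <<'E'
from h import *
s,f=wrist(); print(s['clock'],s['position'],s['tool_rot'],s['qpos'].round(2),s['force'],s['moment']); save('w14',zoom(f['frame'],250,390,150,270,5))
E
```

```text
25.325 [ 0.46533867 -0.2667373   0.17933289] [ 3.14155051e+00 -5.17989038e-05 -3.78652430e-01] [ 0.46  0.48 -0.06  1.9   0.04  0.76 -1.58] [ 0.12254521 -0.14351804 -1.50916272] [-0.03867754  0.03929106  0.031765  ]
```

View pics/w14.png

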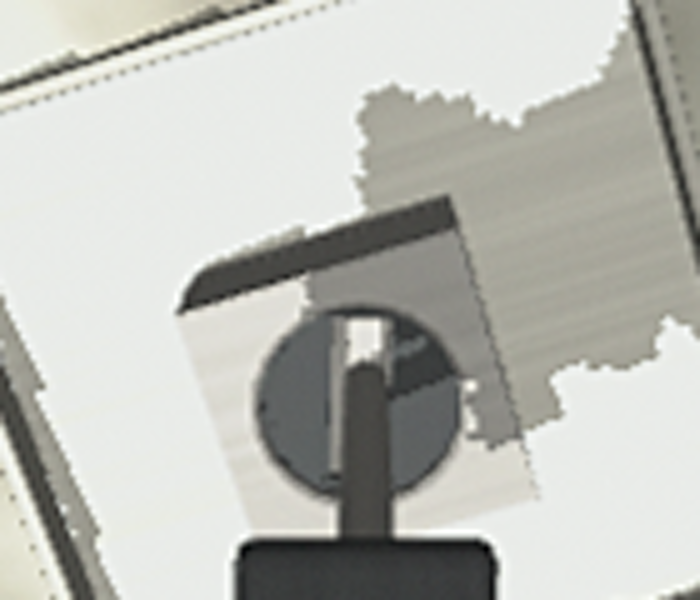

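Emit:
move_arm --motion '[[[0.2,0.5,0],[0,0,0]],[[0.2,0.5,2],[0,0,0]],[[0.2,0.5,4],[0,0,0]],[[0.2,0.5,6],[0,0,0]],[[0.2,0.5,7],[0,0,0]],[[0.2,0.5,7],[0,0,0]]]'

```text
clock: 26.12
position: [0.4655, -0.2664, 0.1864]
tool_rot: [-3.142, -0.0, -0.379]
force: [-0.5, -0.5, -1.0]
grip_width: 0.0171
```

Emit:
move_arm --motion '[[[0,0,2],[0,0,0]],[[0,0,4],[0,0,0]],[[0,0,6],[0,0,0]],[[0,0,8],[0,0,0]],[[0,0,8],[0,0,0]]]'

```text
clock: 26.75
position: [0.4655, -0.2664, 0.1945]
tool_rot: [3.142, -0.0, -0.379]
force: [-0.7, -0.4, -1.3]
grip_width: 0.0171
```

```bash
python3 - <<'E'
from h import *
s,f=wrist(); print(s['clock'],s['position'],s['tool_rot'],s['qpos'].round(2),s['force'],s['moment']); save('w15',zoom(f['frame'],250,390,150,270,5))
E
```

```text
26.75 [ 0.46553109 -0.26639864  0.19447334] [ 3.14159027e+00 -3.03832414e-04 -3.79220834e-01] [ 0.46  0.46 -0.06  1.89  0.04  0.79 -1.58] [-0.74530587 -0.42900164 -1.33523822] [-0.0053513  -0.03146726 -0.01877815]
```

View pics/w15.png

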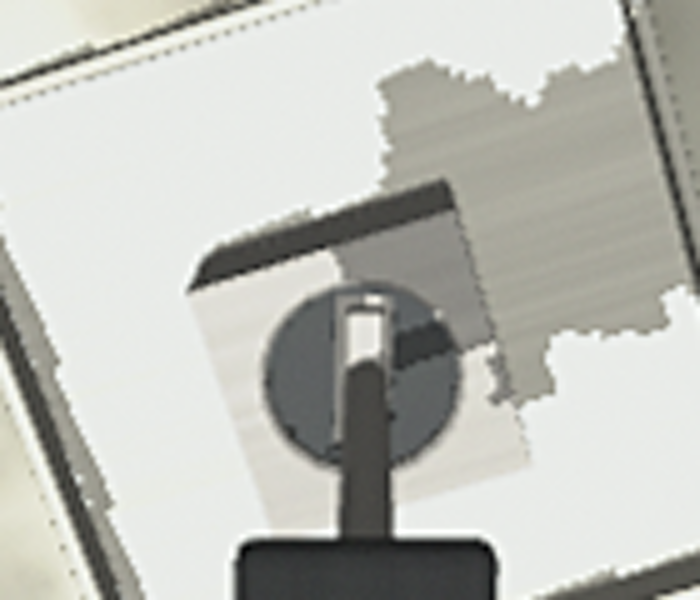

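Emit:
move_arm --motion '[[[0,0,3],[0,0,0]],[[0,0,8],[0,0,0]],[[0,0,16],[0,0,0]],[[0,0,35],[0,0,0]],[[0,0,65],[0,0,0]],[[0,0,100],[0,0,0]],[[0,0,130],[0,0,0]],[[0,0,140],[0,0,0]],[[0,0,140],[0,0,0]]]'

```text
clock: 27.92
position: [0.4654, -0.2664, 0.3343]
tool_rot: [3.142, -0.001, -0.379]
force: [-0.4, -0.2, -1.8]
grip_width: 0.017
```

```bash
python3 - <<'E'
from h import *
s,f=wrist(); print(s['clock'],s['position'],s['tool_rot'],s['qpos'].round(2),s['force'],s['moment']); save('w16',f['frame'])
np.savez('w16.npz',im=f['frame'],T=f['T'],fx=f['fx'],fy=f['fy'],cx=f['cx'],cy=f['cy'])
g=grab_frame('scene'); save('s16',zoom(g['frame'],240,440,300,480,4))
save('w16z',zoom(f['frame'],250,420,120,290,4))
E
```

```text
27.925 [ 0.4654269  -0.26635653  0.33433261] [ 3.14157444e+00 -5.00788587e-04 -3.79302907e-01] [ 0.46  0.3  -0.06  1.73  0.02  1.11 -1.56] [-0.37376639 -0.17616486 -1.84414331] [ 3.33714217e-02  3.59062781e-02 -4.11805241e-05]
```

View pics/w16z.png

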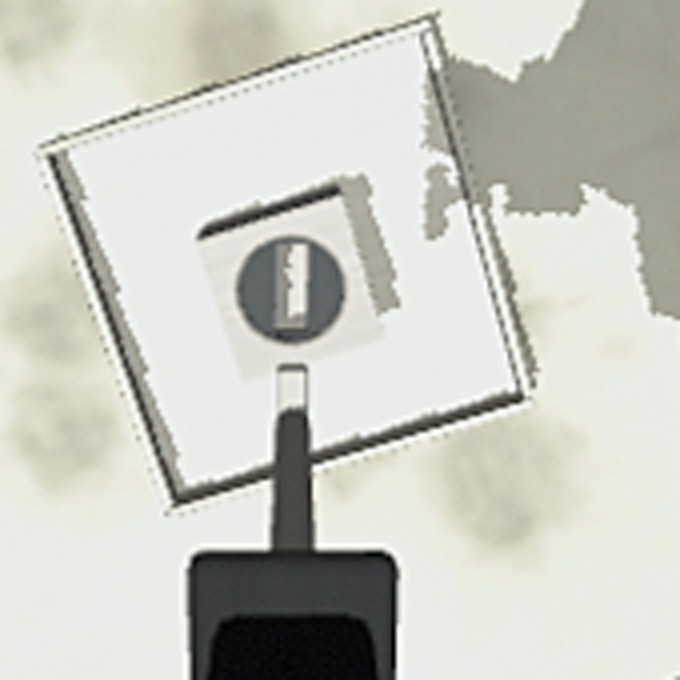

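View pics/s16.png

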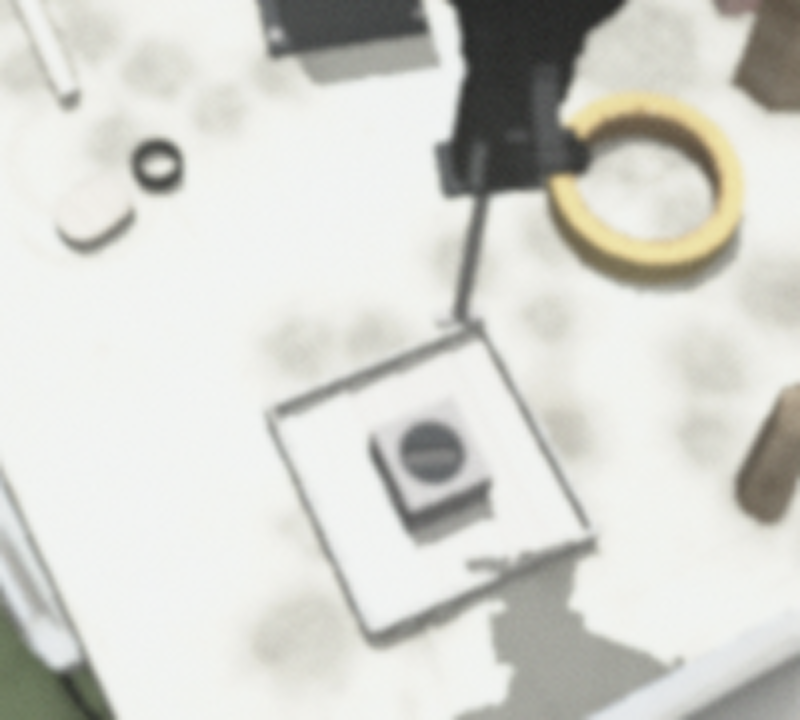

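Emit:
move_arm --motion '[[[0,20,0],[0,0,0.02]],[[0,60,0],[0,0,0.07]],[[0,115,0],[0,0,0.14]],[[-1,175,0],[0,0,0.21]],[[-2,235,0],[0,0,0.28]],[[-3,295,0],[0,0,0.35]],[[-4,355,0],[0,0,0.42]],[[-5,415,0],[0,0,0.49]],[[-6,475,0],[0,0,0.56]],[[-6.5,530,0],[0,0,0.63]],[[-6.5,575,0],[0,0,0.69]],[[-6.5,595,0],[0,0,0.72]]]'

```text
clock: 29.52
position: [0.4573, 0.3314, 0.3334]
tool_rot: [-3.141, 0.002, 0.346]
force: [-0.6, 0.6, -1.2]
grip_width: 0.0172
```

Emit:
move_arm --motion '[[[0,0,0],[0,0,0]],[[0,0,-8],[0,0,0]],[[0,0,-15],[0,0,0]],[[0,0,-15],[0,0,0]],[[0,0,-15],[0,0,0]]]'

```text
clock: 30.15
position: [0.4591, 0.3283, 0.3194]
tool_rot: [3.142, -0.0, 0.34]
force: [0.5, -1.0, -1.2]
grip_width: 0.0174
```

```bash
python3 - <<'E'
from h import *
s,f=wrist(); print(s['clock'],s['position'],s['tool_rot'],s['qpos'].round(2),s['force'],s['moment']); save('w17',zoom(f['frame'],260,390,150,300,5))
np.savez('w17.npz',im=f['frame'],T=f['T'],fx=f['fx'],fy=f['fy'],cx=f['cx'],cy=f['cy'])
print(proj(f,[.4591,.3285,.135]), [proj(f,s['position']+np.array([a*np.cos(.34),a*np.sin(.34),-.159])) for a in (.011,-.011)])
for a in (.0135,-.0135): print(proj(f,[.4591+a*np.cos(.34),.3285+a*np.sin(.34),.135]))
E
```

```text
30.15 [0.45911303 0.32834877 0.31943982] [ 3.14157648e+00 -2.20309152e-04  3.40207709e-01] [-0.36  0.4  -0.5   1.67  0.21  1.13 -2.14] [ 0.53991355 -0.97071068 -1.2022243 ] [ 0.0040065  -0.01079358  0.01989351]
[322.11480072 216.8752623 ] [array([322.24064888, 211.57409149]), array([322.2484    , 238.36632264])]
[322.10858034 201.38766507]
[322.1208557  231.95105824]
```

View pics/w17.png

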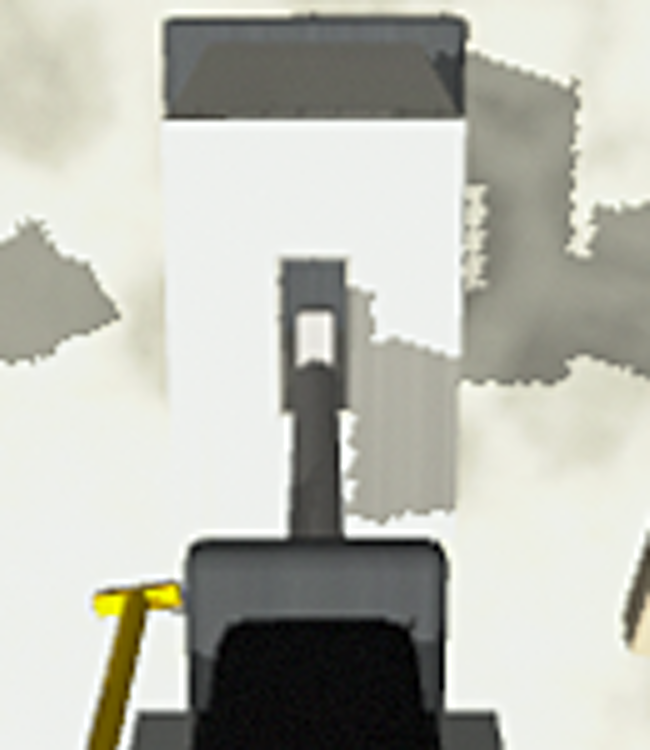

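Emit:
move_arm --motion '[[[0,0,-6],[0,0,0]],[[0,0,-14],[0,0,0]],[[0,0,-22],[0,0,0]],[[0,0,-28],[0,0,0]],[[0,0,-30],[0,0,0]],[[0,0,-30],[0,0,0]]]'

```text
clock: 30.95
position: [0.4589, 0.3287, 0.2892]
tool_rot: [-3.142, 0.0, 0.341]
force: [-0.8, -0.2, -1.0]
grip_width: 0.0173
```

Emit:
move_arm --motion '[[[0,0,-8],[0,0,0]],[[0,0,-25],[0,0,0]],[[0,0,-45],[0,0,0]],[[0,0,-65],[0,0,0]],[[0,0,-85],[0,0,0]],[[0,0,-98],[0,0,0]],[[0,0,-106],[0,0,0]],[[0,0,-110],[0,0,0]],[[0,0,-110],[0,0,0]]]'

```text
clock: 32.08
position: [0.459, 0.3287, 0.1794]
tool_rot: [-3.141, -0.0, 0.341]
force: [-0.5, 1.0, -1.7]
grip_width: 0.017
```

Emit:
move_arm --motion '[[[0,0,-1.5],[0,0,0]],[[0,0,-3],[0,0,0]],[[0,0,-4],[0,0,0]],[[0,0,-4],[0,0,0]]]'

```text
clock: 32.58
position: [0.459, 0.3286, 0.1753]
tool_rot: [-3.142, -0.0, 0.341]
force: [-0.1, 0.2, -1.3]
grip_width: 0.017
```

Emit:
move_arm --motion '[[[0,0,-0.5],[0,0,0]],[[0,0,-1],[0,0,0]],[[0,0,-1],[0,0,0]]]'

```text
clock: 32.95
position: [0.459, 0.3287, 0.1749]
tool_rot: [3.142, -0.0, 0.341]
force: [-4.2, -3.0, 9.5]
grip_width: 0.0171
```

Seated on the plate. Next: ease off half a millimetre, open the jaws slowly and back out.

Emit:
move_arm --motion '[[[0,0,0.5],[0,0,0]],[[0,0,0.5],[0,0,0]]]'

```text
clock: 33.2
position: [0.459, 0.3287, 0.1749]
tool_rot: [-3.142, -0.0, 0.341]
force: [-0.7, -1.4, 2.8]
grip_width: 0.017
```

Emit:
move_arm --motion '[[[0,0,0],[0,0,0]],[[0,0,0],[0,0,0]],[[0,0,0],[0,0,0]],[[0,0,0],[0,0,0]]]' --jaw 50

```text
clock: 33.7
position: [0.459, 0.3286, 0.1748]
tool_rot: [-3.142, -0.0, 0.341]
force: [0.4, -0.1, -0.1]
grip_width: 0.0502
```

```bash
python3 - <<'E'
from h import *
s,f=wrist(); print(s['clock'],s['position'],s['force'],s['grip_width']); save('w18',f['frame'])
E
```

```text
33.7 [0.45896904 0.32864592 0.17478303] [ 0.43101656 -0.08977392 -0.1379516 ] 0.05017716158776634
```

View pics/w18.png

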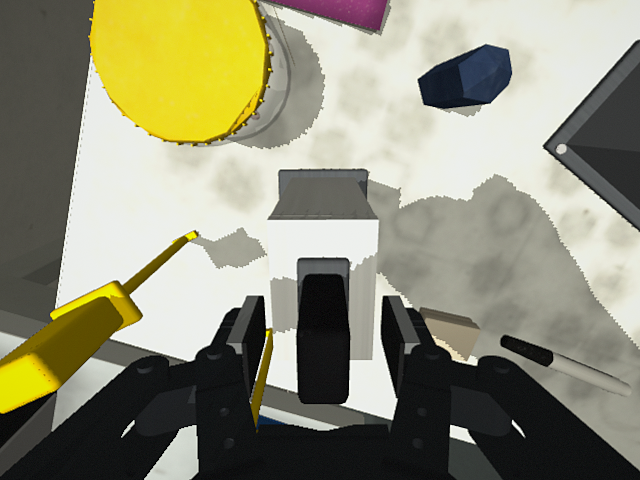

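Picker hangs in the stand as before, with the handle midway between the open jaws. Raising clear.

Emit:
move_arm --motion '[[[0,0,10],[0,0,0]],[[0,0,40],[0,0,0]],[[0,0,80],[0,0,0]],[[0,0,120],[0,0,0]],[[0,0,140],[0,0,0]],[[0,0,140],[0,0,0]],[[0,0,140],[0,0,0]]]'

```text
clock: 34.62
position: [0.4587, 0.3284, 0.3144]
tool_rot: [3.141, 0.001, 0.341]
force: [0.1, 0.1, 0.3]
grip_width: 0.0499
```

```bash
python3 - <<'E'
from h import *
s,f=wrist(); print(s['clock'],s['position'],s['qd'].round(3),s['force'],s['grip_width'])
g=grab_frame('scene'); save('s19',g['frame'])
t=grab_frame('top'); save('t19',zoom(t['frame'],150,470,160,340,2.5))
E
```

```text
34.625 [0.45874305 0.3283965  0.31440974] [-0.002  0.013  0.002  0.006  0.    -0.     0.   ] [0.1128812  0.10741454 0.29829782] 0.04991175866934221
```

View pics/s19.png

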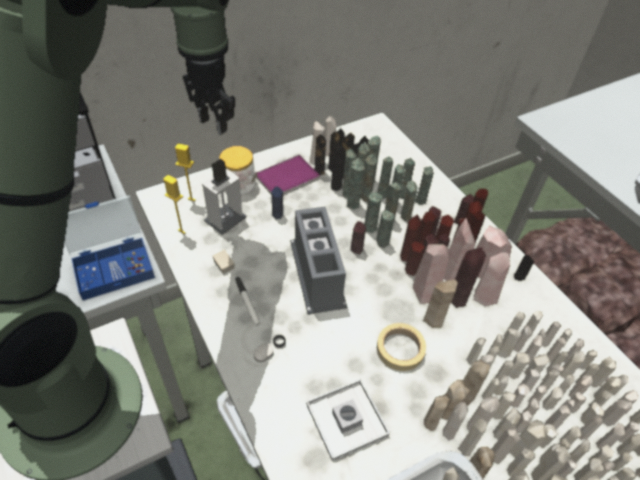

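View pics/t19.png

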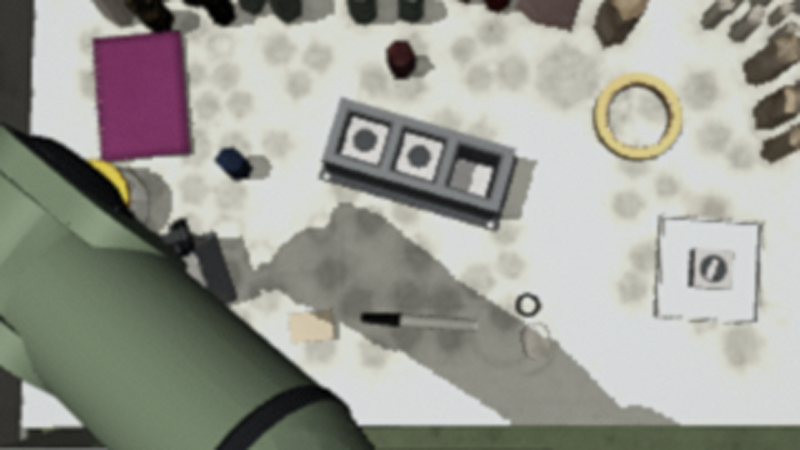

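Insert upright mid-tray (scene 347,413), picker back in its stand (scene 220,195), plugs and bystanders unmoved, arm clear.

```bash
python3 -c "
from workcell import job_done; print(job_done())"
```

```text
the job is handed in; nothing more can be done
None
```

I handed the job in at about 35 s of the 67 s allowed; `job_done()` reports no verdict, so I don't know how it was judged.

- **In the well:** I took the black-handled picker from its stand and lined its foot up with the slot by camera. The foot went straight through the slot, so pressing and turning to feel for it was not needed. I turned it 1.27 rad and drew the insert out. In the well, readings stayed below about 2 N apart from the weight being lifted.
- **In the tray:** The insert touched down on the tray floor at the expected height. I turned the picker back, unhooked it and hung it back in the stand. The highest force reading was about 11 N, when the shoulder seated on the stand plate.
- **Last checks:** The final scene and top pictures show the insert upright in mid-tray and squared to it. I measured it about 2 mm from the tray centre, close to the camera's own error.
- **Everything else:** The picker is upright in its stand. The plugs, yellow look-alikes and bystanders look unmoved, and the gripper is open and clear. In the last top picture the arm hides the jar and the yellow look-alikes, so I judged those from the scene picture.

No checks failed or disagreed.

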